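# Clear the drying rack onto the box rims

## Task

Clear the drying rack: lift every nail brush (round head) off it and hang it by its own hook over the front rim, the long one nearest the robot, of the larger wooden box, and hang every rasp (straight flat blade) in the same way over the front rim of the smaller ceramic box. Each tool must hang upright with its head inside the box and its hook seated down on the rim; leave the other things on the shelf where they are.

Things in the scene. Friction and masses are not known exactly. Their poses are not given: they have to be found in the camera images.
- rack: Fixed dark wooden rack: a flat upright bar 6 mm thick, 352 mm long, with six flat upturned tongues along its top (26 mm wide, 6 mm thick, 22 mm tall, tops 140 mm above the shelf) at y = -140, -84, -28, 28, 84, 140 mm. Tools hang on some tongues, stems on the rack's +x side. Origin: on the shelf under the bar's middle; y along the bar, z up. Position and yaw vary.
- box_large: Larger open box, pale wood, 120 (x) x 220 (y) x 115 mm high, walls and floor 6 mm, loose, 0.9 kg; it may get shifted during the job. Origin: centre of its underside; y along the long walls, x away from the robot, z up. Front rim: top of the long wall at x = -57 mm (mid thickness), 115 mm up, 208 mm long inside; stands left or right.
- box_small: Smaller open box, white ceramic, 90 (x) x 165 (y) x 105 mm high, walls and floor 6 mm, loose, 0.8 kg; it may get shifted. Origin and axes as for the larger box. Front rim: top of the long wall at x = -42 mm (mid thickness), 105 mm up, 153 mm long inside.
- brush1_grip (a point): Centre of the handle of a wooden nail brush, round head 42 mm across, 14 mm thick plus 11 mm of bristles on +x, lowest 87 mm under the hook point. Handle: upright block 12 mm thick (x), 16 mm wide (y), from 24 mm below to 18 mm above this point; pinch it across x from above. z: up along the stem; x: from hook tip to stem. The hook leaves the stem below the handle, on -x. About 85 g. May be absent.
- brush1_hook (a point): Hook point of that tool: under the hook's bridge, mid-gap, 11 mm to -x and 36 mm below the handle centre; same axes. The upside-down-U hook has a gap 14 mm wide (x), 24 mm deep, open downwards; it is 16 mm wide (y), bridge and tip 6 mm thick. When hung, this point is level with the top of what carries it and the stem leans on that wall's face.
- brush2_grip (a point): The same point and axes of another nail brush, alike. May be absent.
- brush2_hook (a point): Hook point of that tool, likewise.
- brush3_grip (a point): The same point and axes of another nail brush, alike. May be absent.
- brush3_hook (a point): Hook point of that tool, likewise.
- rasp1_grip (a point): Centre of the handle of a steel rasp, flat straight blade 28 mm wide, 62 mm long, lowest 88 mm under the hook point. Handle: upright block 12 mm thick (x), 16 mm wide (y), from 24 mm below to 18 mm above this point; pinch it across x from above. z: up along the stem; x: from hook tip to stem. The hook leaves the stem below the handle, on -x. About 85 g. May be absent.
- rasp1_hook (a point): Hook point of that tool: under the hook's bridge, mid-gap, 11 mm to -x and 36 mm below the handle centre; same axes. The upside-down-U hook has a gap 14 mm wide (x), 24 mm deep, open downwards; it is 16 mm wide (y), bridge and tip 6 mm thick. When hung, this point is level with the top of what carries it and the stem leans on that wall's face.
- rasp2_grip (a point): The same point and axes of another rasp, alike. May be absent.
- rasp2_hook (a point): Hook point of that tool, likewise.
- rasp3_grip (a point): The same point and axes of another rasp, alike. May be absent.
- rasp3_hook (a point): Hook point of that tool, likewise.
- amber_bottle: Bystander: amber glass bottle, 58 mm across, 130 mm tall. Origin: centre of its underside.
- nail_file: Bystander: chrome nail file lying flat, 150 mm long. Origin: its middle, underside.
- floss_box: Bystander: yellow plastic floss box, 50 x 60 x 30 mm. Origin: centre of its underside.
- ring_dish: Bystander: small ceramic ring dish, 72 mm across, 22 mm high, standing between the two boxes. Origin: centre of its underside.
- travel_mirror: Bystander: folding travel mirror standing open, 90 mm wide, 80 mm tall. Origin: centre of its foot, underside.
- cream_jar: Bystander: glass cream jar, 64 mm across, 55 mm tall. Origin: centre of its underside.

How it is judged:
By the outcome, as a careful person would: the job done as asked, in the order asked, and still so for the second after the job is handed in, with the robot touching nothing.
Of brush1, brush2, brush3, rasp1, rasp2, rasp3 only 5 to 6 are there at a start; the rules pass over those that are not, and their reading is None.
At some moment in a run one of box_large, box_small may be knocked a few centimetres aside while the robot is not near it.
It also fails if it takes over 200 s, if anything falls off the work surface, if the arm or the gripper's body presses on something with over 40 N, if the wrist force passes 120 N, or if a joint passes its speed limit or range.

## Robot

A 7-joint arm with a two-finger parallel gripper is mounted at the origin on the work surface. World frame = base frame: x ahead of the robot, y to its left, z up, the work surface at z = 0. Lengths are in mm, angles in rad, forces in N, time in s.
With the tool pointing down it reaches from about 350 to 900 mm from the base axis. Payload 7.2 kg.
Tool frame: the origin (TCP) lies midway between the tips of the shut fingers; the grasp point (between the pads) lies 19 mm behind it (manip.pinch_z is the y of the grasp point in the tool frame, in mm); y points along the fingers, z is the direction in which the jaws open and shut, and the axes are right-handed (so a half turn about y gives the same grasp; the last joint's range is limited). The gripper opens to 85 mm and grips with 20 to 120 N. Pads are 22 mm wide; open, the fingers measure 114 mm over their backs; the gripper's body (76 mm by 85 mm) begins 54 mm behind the grasp point. The pads swing forward as they close: fully open they stand 13 mm farther back than shut.
Start: joints at [1.176, 0.411, -0.013, 1.596, 0.006, 1.134, -0.082], TCP at [200.622, -591.929, 231.297] pointing down, gripper open.
Joint ranges: [-2.95, 2.95], [-0.29, 1.99], [-1.47, 1.44], [0.14, 2.54], [-1.03, 4.17], [0.13, 1.85], [-2.86, 2.86]. Speed limits (rad/s): [2.39, 2.39, 3.01, 3.01, 3.14, 3.14, 3.14].

## Interface

Orientations are given as a 3x3 rotation matrix whose columns are the frame's x, y, z axes.
In Python, from workcell import sensors, imaging, ticket, manip gives the robot as it stands.
- The arm moves only by the tool jog_arm, never from a script. Its argument "plan" is text: rows parted by semicolons, each of 6 numbers parted by spaces: the shift along the tool's x, y, z in m, then the turn, a rotation vector about the tool's x, y, z in rad. A call has 1 to 8 rows; each row shifts and turns the pose as measured when the row begins, along the tool's axes as they then stand; what a row does not reach is not made up. A row lasts 1/12 s, in which the tool goes at most 41.7 mm and 7.16 degrees, less where a joint would pass 70% of its speed; a pose out of reach is approached as far as the arm can. A call is refused whole if a number of a shift passes 0.0417 or a number of a turn 0.125, either way. A call with a gripper value outside its range is refused whole. "fingers" is the closure in counts, from 0 (fully open) to 255 (shut), set as the call begins (left out, the last holds). The fingers move at their own pace and stop on an object; "newtons" is the grip in N (left out, the last holds). Time passes only in rows, so rows that do not move let the fingers close. It gives the time, the measured TCP pose, the force and the opening at its end, in the units of the state.
- sensors.read_state(): the state, without advancing time (a new reading comes with each control period).
- imaging.camera(name): name is "side" or "top" or "wrist"; returns a dict with "pixels" (420x560x3 uint8, red, green, blue), "depth" (420x560 float32, mm along the optical axis (not along the pixel's ray), 0 where there is no reading), "intrinsics" (3x3 intrinsics, pixels), "dist" ([k1, k2, p1, p2, k3] as OpenCV has them; the pictures are not rectified), "cam_to_world" (4x4, takes a point from camera to world coordinates); the wrist camera has in their place "mount" (4x4, takes a point from camera to tool coordinates, whose origin is the TCP and whose axes are the tool frame's). Camera axes: x right, y down, z forward; pixel columns grow to the right and rows downward; lengths in mm; the calibration is good to about 2 mm. A picture is of the moment at which its call begins: read the wrist's pose just before it.
- ticket.job_done(): hands the job in, once; it reports no verdict.
The state is a dict: "t": time; "q": joint angles; "qvel": joint speeds; "effort": joint torques, N m; "position": TCP position; "eef_rot": TCP orientation; "ft_force": force on the tool from outside, world axes, zero at the start; "moment": the same for the moment, N m; "grip_width": finger opening in mm.
Only numpy, scipy, OpenCV 4.12 (cv2) and the standard library are available. Lean on these libraries where they do the work, as an engineer would, in place of code of your own. Each camera call takes 0.05 s, during which the arm holds its last target. There are 200 camera calls.

## Working session

There is one attempt and no reset: what is moved stays moved. The work goes in short steps, Python scripts to look and compute and a tool call to move; the robot and the scene stay as the last step left them, time stands still between calls to the robot, and variables do not carry over. Pictures are saved under pics/ and viewed, about 12 in all and at most 16, crops included, and the job is handed in when it is done.

Besides the shell and the picture viewer there is one more tool, called after ">>>" by a JSON object that holds its "api" and its "payload", one argument or row to a line. jog_arm: Moves the arm, as the interface text tells. Its arguments: {"type":"object","properties":{"plan":{"type":"string"},"fingers":{"type":"number"},"newtons":{"type":"number"}},"required":["plan"]}

```bash
ls; mkdir -p pics; cat > h.py <<'E'
import numpy as np, cv2
from workcell import sensors, imaging, ticket, manip
def cam(n):
    s=sensors.read_state(); c=imaging.camera(n)
    if n=='wrist':
        T=np.eye(4);T[:3,:3]=np.array(s['eef_rot']);T[:3,3]=s['position'];c['cam_to_world']=T@np.array(c['mount'])
    c={k:np.array(v) for k,v in c.items()}
    return c
def cloud(c):
    h,w=c['depth'].shape
    u,v=np.meshgrid(np.arange(w),np.arange(h))
    p=cv2.undistortPoints(np.stack([u,v],-1).reshape(-1,1,2).astype(np.float64),c['intrinsics'],c['dist']).reshape(h,w,2)
    d=c['depth'].astype(float)
    P=np.stack([p[...,0]*d,p[...,1]*d,d],-1)
    P=P@c['cam_to_world'][:3,:3].T+c['cam_to_world'][:3,3]
    P[d==0]=np.nan
    return P
def save(n,im): cv2.imwrite('pics/'+n,cv2.cvtColor(im,cv2.COLOR_RGB2BGR))
E
python3 - <<'E'
from h import *
s=sensors.read_state();print({k:np.round(v,3).tolist() for k,v in s.items()},manip.pinch_z)
for n in('side','top'):
    c=cam(n);save(n+'0.png',c['pixels']);np.savez(n+'0.npz',**c);print(n,c['cam_to_world'].round(2).tolist(),c['intrinsics'].tolist())
E
```

```text
pics
{'t': 0.0, 'q': [1.176, 0.412, -0.013, 1.597, 0.006, 1.134, -0.082], 'qvel': [-0.001, -0.002, -0.001, -0.0, 0.001, -0.001, 0.001], 'effort': [-0.0, -60.063, 0.682, -29.942, 0.014, 0.011, -0.0], 'position': [200.428, -591.469, 230.47], 'eef_rot': [[-0.947, -0.001, 0.321], [-0.321, 0.001, -0.947], [0.0, -1.0, -0.002]], 'ft_force': [-0.19, -0.527, 0.078], 'moment': [0.005, -0.023, -0.004], 'grip_width': 85.583} -18.700000000000003
side [[-0.83, -0.43, 0.35, 65.76], [-0.56, 0.63, -0.53, 780.45], [0.01, -0.64, -0.77, 1258.71], [0.0, 0.0, 0.0, 1.0]] [[508.36833347211575, 0.0, 269.16278429891565], [0.0, 508.36833347211575, 208.26093532210862], [0.0, 0.0, 1.0]]
top [[0.02, -0.98, 0.22, 295.99], [-1.0, -0.02, -0.0, 23.55], [0.0, -0.22, -0.98, 1516.31], [0.0, 0.0, 0.0, 1.0]] [[532.1464900554481, 0.0, 294.79546930124366], [0.0, 532.1464900554481, 210.37857934621667], [0.0, 0.0, 1.0]]
```

View pics/side0.png

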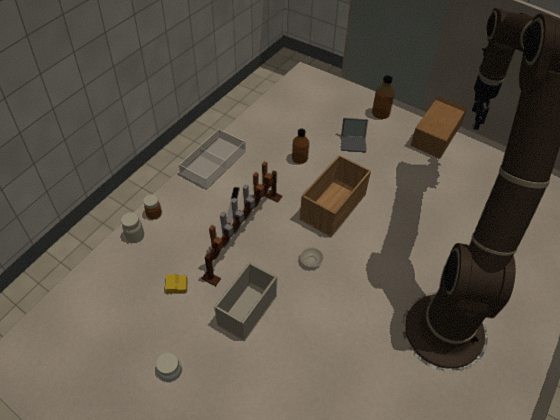

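View pics/top0.png

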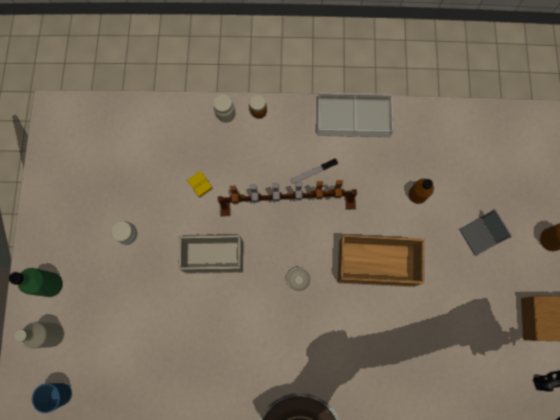

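Six tools on the rack: brown (brush) handles in the top view at (235,193), (320,190) and (339,188), grey (rasp) handles at (254,193), (276,192) and (299,191). The large box is at (381,259) and the small one at (211,252).

```bash
cat > boxes.py <<'E'
from h import *
def boxes(P,pix):
    out={}
    for n,h,yr,dims in(('L',115,(-420,-80),(220,120)),('S',105,(60,380),(165,90))):
        m=(abs(P[...,2]-h)<8)&(P[...,1]>yr[0])&(P[...,1]<yr[1])&(P[...,0]>330)&(P[...,0]<590)
        q=P[m][:,:2].astype(np.float32)
        r=cv2.minAreaRect(q); b=cv2.boxPoints(r)
        a=r[2]; w=r[1]
        e=b[1]-b[0]; f=b[2]-b[1]
        l=e if np.linalg.norm(e)>np.linalg.norm(f) else f
        l=l*np.sign(l[1]); yaw=np.arctan2(-l[0],l[1])
        out[n]=(np.array(r[0]).round(1),np.round(w,1),round(float(yaw),4),m.sum(),round(float(np.nanmedian(P[m][:,2])),1))
    return out
E
python3 - <<'E'
from boxes import *
for n in('side','top'):
    c=dict(np.load(n+'0.npz'));P=cloud(c);print(n,boxes(P,c['pixels']))
    z=P[...,2]; print('table z',np.nanmedian(z))
    if n=='top':
        for u,v in((235,193),(254,193),(276,192),(299,191),(320,190),(339,188),(225,206),(351,200),(223,200),(354,194)):
            b=P[v-3:v+4,u-3:u+4].reshape(-1,3); i=np.nanargmax(b[:,2]);print(u,v,b[i].round(0),c['pixels'][v,u])
    m=(z>60)&(P[...,0]>500)&(P[...,0]<720)&(abs(P[...,1])<250)
    q=P[m];k=c['pixels'][m].astype(float)
    hi=q[:,2]>150
    Q=q[hi];K=k[hi]
    o=np.argsort(Q[:,1]);print(np.c_[Q[o],K[o]].astype(int)[::max(1,len(o)//60)].tolist())
    bar=q[(q[:,2]<125)&(q[:,2]>80)]
    print(len(bar),np.nanmin(bar,0),np.nanmax(bar,0))
    print(np.polyfit(bar[:,1],bar[:,0],1))
E
```

```text
side {'L': (array([ 479. , -212.9]), array([227.1, 122.6]), -0.0247, np.int64(473), 113.3), 'S': (array([490. , 249.7]), array([ 92.8, 169.5]), 0.0347, np.int64(517), 103.4)}
table z 0.501272437102898
[[672, -99, 191, 108, 89, 69], [667, -97, 192, 93, 59, 39], [647, -94, 150, 86, 50, 28], [660, -92, 179, 54, 38, 23], [668, -88, 155, 35, 20, 6], [660, -87, 162, 42, 23, 8], [670, -85, 191, 76, 47, 31], [666, -85, 173, 26, 11, 0], [669, -84, 154, 65, 53, 42], [664, -83, 158, 36, 18, 13], [660, -81, 196, 67, 35, 20], [668, -47, 191, 105, 82, 64], [656, -45, 171, 92, 82, 70], [657, -41, 161, 47, 30, 21], [656, -40, 158, 56, 37, 27], [654, -38, 173, 46, 26, 16], [667, -36, 180, 56, 44, 34], [663, -35, 179, 37, 24, 16], [655, -34, 164, 45, 23, 15], [658, -33, 167, 41, 21, 5], [664, -32, 194, 77, 57, 39], [639, -30, 151, 74, 45, 22], [653, 9, 166, 80, 75, 67], [651, 11, 182, 92, 84, 76], [655, 14, 194, 106, 101, 94], [654, 16, 185, 54, 50, 47], [664, 17, 180, 50, 47, 45], [652, 19, 176, 49, 48, 44], [661, 20, 193, 96, 92, 87], [655, 21, 167, 46, 45, 42], [660, 21, 190, 55, 51, 46], [654, 22,
[... 3172 characters left out ...]
114, 108, 103], [649, 131, 201, 116, 109, 105], [645, 132, 186, 70, 66, 63], [646, 134, 194, 102, 96, 92], [655, 134, 189, 118, 111, 105], [638, 136, 153, 102, 94, 89], [645, 137, 186, 73, 68, 65], [651, 139, 193, 118, 108, 100], [635, 176, 151, 80, 44, 17], [645, 178, 192, 85, 54, 31], [650, 178, 186, 95, 67, 48], [645, 180, 193, 94, 53, 22], [642, 182, 176, 47, 25, 6], [640, 183, 162, 68, 38, 14], [642, 185, 194, 90, 50, 17], [642, 186, 184, 62, 35, 15], [650, 188, 196, 109, 73, 48], [626, 189, 152, 86, 48, 18], [649, 190, 196, 112, 85, 65], [641, 192, 157, 78, 63, 47]]
1064 [ 500.80985898 -249.53058712   80.00885467] [687.72781843 249.36224646 124.91804124]
[7.16845170e-02 6.04292727e+02]
```

```bash
cat > go.py <<'E'
import sys
from h import *
from scipy.spatial.transform import Rotation as Ro
def Rt(yaw):
    z=np.array([np.cos(yaw),np.sin(yaw),0]);y=np.array([0,0,-1.]);return np.c_[np.cross(y,z),y,z]
def plan(p,R,wps):
    """wps: list of (x,y,z,yaw); prints rows in tool axes"""
    rows=[]
    for x,y,z,yaw in wps:
        T=Rt(yaw);t=np.array([x,y,z])
        k=0
        while k<40:
            d=R.T@(t-p); w=Ro.from_matrix(R.T@T).as_rotvec()
            n=max(np.ceil(np.abs(d).max()/40-1e-6),np.ceil(np.linalg.norm(d)/41-1e-6),np.ceil(np.linalg.norm(w)/.12-1e-6),1)
            sd=np.round(d/n/1000,4);sw=np.round(w/n,3)
            rows.append(np.r_[sd,sw]); p=p+R@sd*1000; R=R@Ro.from_rotvec(sw).as_matrix();k+=1
            if n==1:break
    for i in range(0,len(rows),8):
        print('; '.join(' '.join('%g'%v for v in r) for r in rows[i:i+8]))
if __name__=='__main__':
    s=sensors.read_state();print(s['t'],np.round(s['position'],1),round(s['grip_width'],1))
    plan(np.array(s['position']),np.array(s['eef_rot']),[tuple(map(float,a.split(','))) for a in sys.argv[1:]])
E
python3 -c "
from h import *
print(np.array(imaging.camera('wrist')['mount']).round(3))"
python3 go.py 215,-580,330,-1.2 540,-60,380,.08
```

```text
[[ 1.00000e-03  9.61000e-01  2.77000e-01 -7.08970e+01]
 [-0.00000e+00 -2.77000e-01  9.61000e-01 -1.42525e+02]
 [ 1.00000e+00 -1.00000e-03  0.00000e+00 -1.50000e-01]
 [ 0.00000e+00  0.00000e+00  0.00000e+00  1.00000e+00]]
0.15 [ 200.5 -591.6  230.7] 85.7
-0.0058 -0.0331 -0.0021 0 -0.015 0; -0.0059 -0.0331 -0.0021 0.001 -0.014 0; -0.0058 -0.0331 -0.0019 0 -0.015 0; -0.0307 -0.0031 -0.0229 0 -0.08 -0; -0.0324 -0.0031 -0.0204 0 -0.08 -0; -0.034 -0.0031 -0.0177 0 -0.08 -0; -0.0353 -0.0031 -0.015 0 -0.08 -0; -0.0364 -0.0031 -0.0121 0 -0.08 -0
-0.0372 -0.0031 -0.0092 0 -0.08 -0; -0.0378 -0.0031 -0.0062 0 -0.08 -0; -0.0382 -0.0031 -0.0031 0 -0.08 -0; -0.0383 -0.0031 -0.0001 0 -0.08 -0; -0.0382 -0.0032 0.003 0 -0.08 -0; -0.0379 -0.0031 0.0061 0 -0.08 -0; -0.0372 -0.0032 0.0091 0 -0.08 -0; -0.0364 -0.0031 0.012 0 -0.08 -0
-0.0353 -0.0032 0.0149 0 -0.08 -0; -0.0341 -0.0031 0.0176 0 -0.08 -0; -0.0325 -0.0032 0.0204 0 -0.08 -0
```

>>> {"api": "jog_arm", "payload": {
  "plan": "-0.006 -0.033 -0.002 0 -0.015 0; -0.006 -0.033 -0.002 0 -0.015 0; -0.006 -0.033 -0.002 0 -0.015 0; -0.031 -0.003 -0.023 0 -0.08 0; -0.032 -0.003 -0.020 0 -0.08 0; -0.034 -0.003 -0.018 0 -0.08 0; -0.035 -0.003 -0.015 0 -0.08 0; -0.036 -0.003 -0.012 0 -0.08 0"
}}

```text
t: 0.82
position: [312.0, -417.5, 344.9]
eef_rot: [[-0.717, -0.008, 0.698], [-0.698, 0.006, -0.716], [0.001, -1.0, -0.01]]
ft_force: [0.1, -1.4, -0.1]
grip_width: 85.5
```

>>> {"api": "jog_arm", "payload": {
  "plan": "-0.037 -0.003 -0.009 0 -0.08 0; -0.038 -0.003 -0.006 0 -0.08 0; -0.038 -0.003 -0.003 0 -0.08 0; -0.038 -0.003 0 0 -0.08 0; -0.038 -0.003 0.003 0 -0.08 0; -0.038 -0.003 0.006 0 -0.08 0; -0.037 -0.003 0.009 0 -0.08 0; -0.036 -0.003 0.012 0 -0.08 0"
}}

```text
t: 1.48
position: [474.0, -142.0, 370.3]
eef_rot: [[-0.127, -0.008, 0.992], [-0.992, 0.004, -0.127], [-0.003, -1.0, -0.008]]
ft_force: [1.6, -0.6, -0.2]
grip_width: 85.8
```

```bash
python3 go.py 655,-40,310,.08
```

```text
1.4833 [ 474.  -142.   370.3] 85.8
-0.0207 0.0099 0.0278 0.001 -0.035 -0.001; -0.0197 0.0099 0.0285 0.001 -0.035 -0; -0.0187 0.0099 0.0292 0.002 -0.034 -0.001; -0.0177 0.0099 0.0298 0.001 -0.035 -0; -0.0166 0.01 0.0304 0.002 -0.034 -0.001; -0.0156 0.01 0.031 0.001 -0.035 -0.001
```

>>> {"api": "jog_arm", "payload": {
  "plan": "-0.021 0.010 0.028 0.001 -0.035 -0.001; -0.020 0.010 0.0285 0.001 -0.035 0; -0.019 0.010 0.029 0.001 -0.035 -0.001; -0.018 0.010 0.030 0.001 -0.035 0; -0.017 0.010 0.030 0.001 -0.035 -0.001; -0.016 0.010 0.031 0.001 -0.035 0; 0 0 0 0 0 0; 0 0 0 0 0 0"
}}

```text
t: 2.15
position: [663.7, -19.3, 305.5]
eef_rot: [[0.108, -0.002, 0.994], [-0.994, 0.003, 0.108], [-0.003, -1.0, -0.001]]
ft_force: [0.1, -0.8, 0.1]
grip_width: 85.5
```

```bash
cat > tools.py <<'E'
from h import *
def tools(P,pix,zr=(186,200),xr=(590,720),yr=(-150,250)):
    z=P[...,2]
    m=((z>zr[0])&(z<zr[1])&(P[...,0]>xr[0])&(P[...,0]<xr[1])&(P[...,1]>yr[0])&(P[...,1]<yr[1])).astype(np.uint8)
    n,l,st,_=cv2.connectedComponentsWithStats(m)
    for i in range(1,n):
        if st[i,4]<60:continue
        q=P[l==i];zz=np.median(q[:,2]);q=q[abs(q[:,2]-zz)<4]
        r=cv2.minAreaRect(q[:,:2].astype(np.float32))
        print(i,'bbox',st[i][:4],'rect',np.round(r[0],1),np.round(r[1],1),round(r[2],1),'z',round(float(zz),1),'rgb',np.median(pix[l==i],0),'n',st[i,4])
E
python3 - <<'E'
from tools import *
c=cam('wrist');save('w1.png',c['pixels']);np.savez('w1.npz',**c);tools(cloud(c),c['pixels'])
print(sensors.read_state()['position'],c['intrinsics'][0,0])
E
```

```text
1 bbox [274  59  18  26] rect [655.7  75.8] [11.4 16. ] 5.8 z 193.6 rgb [135.5 127.  122. ] n 442
2 bbox [271 149  18  24] rect [660.1  16.1] [12.  15.8] 5.7 z 193.5 rgb [79. 74. 71.] n 391
3 bbox [269 223  17  23] rect [664.2 -39.1] [12.  16.7] 5.8 z 193.6 rgb [108.  65.  36.] n 354
4 bbox [267 283  16  23] rect [667.5 -89.5] [11.9 16.1] 6.2 z 193.5 rgb [107.  64.  36.] n 327
[663.16997201 -18.97884226 304.99464852] 362.26213609819115
```

View pics/w1.png

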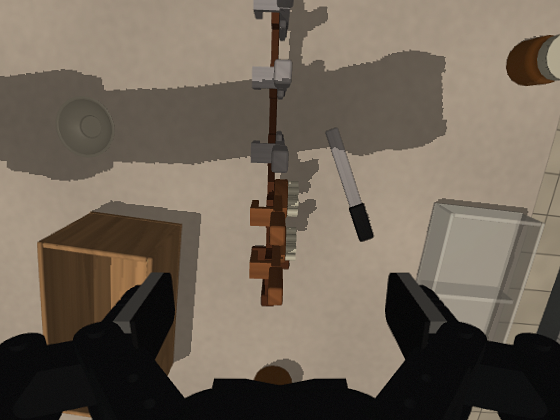

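Wrist view: handle tops in line at (282,72), (279,160), (277,235) and (275,295). Bristles on the two near brown tools confirm they are brushes, and the colours match the types. Picking the outermost brush first.

```bash
python3 go.py 668,-89,285,.08 668,-89,158,.08
```

```text
2.2 [663.2 -19.  305. ] 85.2
0.0351 0.0099 -0.0014 0.001 0.015 -0.002; 0.0351 0.0099 -0.0009 0.001 0.014 -0.001; 0 0.0318 0 0 0 -0; 0 0.0317 0 0 0 -0; 0 0.0318 0 0 0 -0; 0 0.0317 0.0001 0 0 -0
```

>>> {"api": "jog_arm", "payload": {
  "plan": "0.035 0.010 -0.001 0.001 0.015 -0.001; 0.035 0.010 -0.001 0.001 0.015 -0.001; 0 0 0 0 0 0; 0 0 0 0 0 0; 0 0.020 0 0 0 0; 0 0 0 0 0 0; 0 0 0 0 0 0",
  "fingers": 0,
  "newtons": 40
}}

```text
t: 2.78
position: [664.7, -95.4, 268.8]
eef_rot: [[0.072, 0.004, 0.997], [-0.997, -0.003, 0.072], [0.003, -1.0, 0.004]]
ft_force: [-0.9, 0.6, 0.8]
grip_width: 85.4
```

```bash
python3 go.py 668,-89,158,.08
```

```text
2.7833 [664.7 -95.4 268.8] 85.4
-0.0022 0.0369 0.0011 -0.001 -0.003 0.001; -0.0021 0.037 0.0011 -0.001 -0.003 0.001; -0.002 0.0369 0.0012 -0.002 -0.002 0.001
```

>>> {"api": "jog_arm", "payload": {
  "plan": "-0.002 0.037 0.001 -0.001 -0.003 0.001; -0.002 0.037 0.001 -0.001 -0.003 0.001; -0.002 0.018 0.001 -0.001 -0.003 0; 0 0 0 0 0 0; 0 0.010 0 0 0 0; 0 0 0 0 0 0; 0 0 0 0 0 0"
}}

```text
t: 3.37
position: [671.3, -88.2, 176.2]
eef_rot: [[0.081, 0.015, 0.997], [-0.997, -0.003, 0.081], [0.004, -1.0, 0.015]]
ft_force: [0.1, 0.6, 0.9]
grip_width: 85.4
```

```bash
python3 go.py 668,-89,158,.08
```

```text
3.3667 [671.3 -88.2 176.2] 85.4
0.0005 0.0181 -0.0037 -0.015 0.001 0.004
```

>>> {"api": "jog_arm", "payload": {
  "plan": "0 0.018 -0.0035 -0.015 0 0.004; 0 0 0 0 0 0; 0 0.003 0 0 0 0; 0 0 0 0 0 0"
}}

```text
t: 3.7
position: [670.1, -88.8, 158.6]
eef_rot: [[0.08, 0.005, 0.997], [-0.997, -0.001, 0.08], [0.002, -1.0, 0.005]]
ft_force: [0.1, -0.0, 0.2]
grip_width: 85.3
```

```bash
python3 go.py 668,-89,158,.08
```

```text
3.7 [670.1 -88.8 158.6] 85.3
0 0.0006 -0.0021 -0.005 0 0.002
```

Grip.

>>> {"api": "jog_arm", "payload": {
  "plan": "0 0 -0.002 -0.005 0 0.002; 0 0 0 0 0 0; 0 0 0 0 0 0; 0 0 0 0 0 0; 0 0 0 0 0 0; 0 0 0 0 0 0; 0 0 0 0 0 0; 0 0 0 0 0 0",
  "fingers": 255,
  "newtons": 40
}}

```text
t: 4.37
position: [668.9, -89.1, 160.9]
eef_rot: [[0.08, 0.003, 0.997], [-0.997, -0.0, 0.08], [0.0, -1.0, 0.003]]
ft_force: [-0.9, 0.0, -0.9]
grip_width: 11.5
```

>>> {"api": "jog_arm", "payload": {
  "plan": "0 0 0 0 0 0; 0 -0.02 0 0 0 0; 0 -0.035 0 0 0 0; 0 -0.035 0 0 0 0; 0 -0.035 0 0 0 0; 0 0 0 0 0 0; 0 0 0 0 0 0"
}}

```text
t: 4.95
position: [670.6, -88.3, 288.3]
eef_rot: [[0.081, 0.006, 0.997], [-0.997, 0.003, 0.081], [-0.002, -1.0, 0.006]]
ft_force: [0.0, 0.7, -2.5]
grip_width: 11.8
```

```bash
python3 - <<'E'
from h import *
c=cam('wrist');save('w2.png',c['pixels']);np.savez('w2.npz',**c)
E
python3 go.py 560,-130,280,-.03
```

```text
5.0 [671.  -88.2 289. ] 11.2
0.0109 0.0027 -0.038 -0.003 0.037 -0.001; 0.0123 0.0028 -0.0376 -0.002 0.037 -0.001; 0.0137 0.0028 -0.0371 -0.003 0.037 -0.001
```

View pics/w2.png

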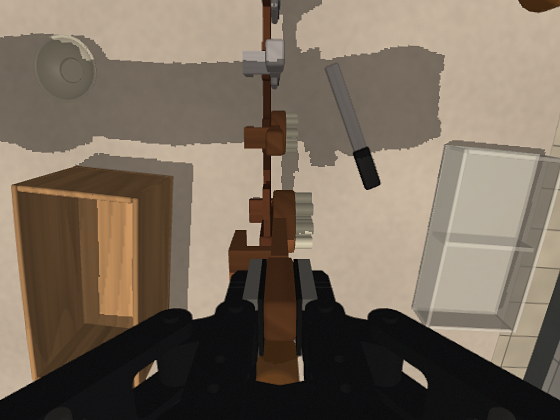

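Brush held squarely: handle between the pads at (280,310), its hook at (238,250). Next, measure the front rim.

```bash
cat > rim.py <<'E'
from h import *
def rim(P,which,c0):
    """front-wall line from rim-height points near expected front wall; c0=(cx,cy,yaw)"""
    h,off,L=((115,57,110),(105,42,82.5))[which=='S']
    cx,cy,yaw=c0;ex=np.array([np.cos(yaw),np.sin(yaw)]);ey=np.array([-ex[1],ex[0]])
    d=P[...,:2]-[cx,cy];a=d@ex;b=d@ey
    m=(abs(P[...,2]-h)<5)&(abs(a+off)<14)&(abs(b)<L-12)
    if m.sum()<20: print('few',m.sum());return
    A=a[m];B=b[m]
    k=np.polyfit(B,A,1)
    e=(abs(P[...,2]-h)<5)&(abs(a)<off+14)&(abs(b)<L+25)
    print(which,'n',m.sum(),'brange',B.min().round(),B.max().round(),'z',np.median(P[...,2][m]).round(1),'front a pct',np.percentile(A,[3,50,97]).round(1),'line',k.round(4),'all b',np.nanpercentile(b[e],[.5,99.5]).round(1),'all a',np.nanpercentile(a[e],[.5,99.5]).round(1))
    pw=np.array([cx,cy])+ex*k[1]; print(' wall mid at b=0:',pw.round(1),'yaw',round(yaw-np.arctan(k[0]),4))
if __name__=='__main__':
    import sys
    c=dict(np.load(sys.argv[1]));rim(cloud(c),sys.argv[2],tuple(map(float,sys.argv[3].split(','))))
E
for f in w2 w1 top0 side0; do python3 rim.py $f.npz L 480,-212,-.03; done
for f in top0 side0; do python3 rim.py $f.npz S 490.5,250.4,.04;done
```

```text
L n 1407 brange -98.0 98.0 z 114.1 front a pct [-57.9 -53.9 -51.8] line [ 4.00000e-03 -5.43876e+01] all b [-104.5  110.6] all a [-58.6  61.7]
 wall mid at b=0: [ 425.6 -210.4] yaw -0.034
L n 663 brange -13.0 98.0 z 114.1 front a pct [-57.9 -53.8 -51.8] line [ 3.3000e-03 -5.4412e+01] all b [-108.6  111.1] all a [-58.2  61.4]
 wall mid at b=0: [ 425.6 -210.4] yaw -0.0333
L n 151 brange -97.0 98.0 z 114.2 front a pct [-59.7 -56.7 -53.6] line [ 6.90000e-03 -5.66622e+01] all b [-108.9  110.1] all a [-59.8  60.9]
 wall mid at b=0: [ 423.4 -210.3] yaw -0.0369
L n 107 brange -97.0 95.0 z 114.6 front a pct [-60.6 -57.5 -53.7] line [ 8.40000e-03 -5.75661e+01] all b [-113.1  111.1] all a [-60.8  60.2]
 wall mid at b=0: [ 422.5 -210.3] yaw -0.0384
S n 117 brange -70.0 70.0 z 104.4 front a pct [-44.7 -41.9 -38.8] line [ 1.90000e-03 -4.16794e+01] all b [-80.7  81.4] all a [-44.9  45.7]
 wall mid at b=0: [448.9 248.7] yaw 0.0381
S n 128 brange -70.0 70.0 z 104.8 front a pct [-45.9 -43.4 -39.8] line [ 8.00000e-04 -4.31117e+01] all b [-83.6  83.3] all a [-46.5  45.3]
 wall mid at b=0: [447.4 248.7] yaw 0.0392
```

>>> {"api": "jog_arm", "payload": {
  "plan": "0.011 0.003 -0.038 -0.003 0.037 -0.001; 0.012 0.003 -0.0375 -0.002 0.037 -0.001; 0.014 0.003 -0.037 -0.003 0.037 -0.001; 0 0 0 0 0 0; 0 0 0 0 0 0"
}}

```text
t: 5.42
position: [552.4, -130.0, 269.5]
eef_rot: [[-0.033, -0.013, 0.999], [-0.999, 0.004, -0.033], [-0.003, -1.0, -0.013]]
ft_force: [0.1, 0.5, -0.3]
grip_width: 11.3
```

```bash
python3 go.py 433,-275,265,-.035
```

```text
5.4167 [ 552.4 -130.   269.5] 11.3
0.0298 0.0011 -0.0229 0.003 0 -0.001; 0.0298 0.001 -0.0229 0.003 0 -0.001; 0.0298 0.001 -0.0229 0.002 0.001 -0; 0.0298 0.001 -0.0229 0.003 0 -0.001; 0.0298 0.0009 -0.0228 0.002 0.001 -0
```

>>> {"api": "jog_arm", "payload": {
  "plan": "0.030 0 -0.023 0.003 0 -0.001; 0.030 0 -0.023 0.003 0 -0.001; 0.030 0 -0.023 0.003 0 0; 0.030 0 -0.023 0.003 0 0; 0.025 0 -0.019 0.002 0 0; 0 0 0 0 0 0; 0 0 0 0 0 0; 0 0 0 0 0 0"
}}

```text
t: 6.08
position: [433.2, -274.8, 263.2]
eef_rot: [[-0.027, -0.005, 1.0], [-1.0, 0.008, -0.027], [-0.008, -1.0, -0.005]]
ft_force: [1.1, 0.6, -2.0]
grip_width: 11.8
```

```bash
python3 go.py 433,-275,150,-.035
```

```text
6.0833 [ 433.2 -274.8  263.2] 11.8
0.0004 0.0377 0.0001 0.002 0.003 -0.003; 0.0002 0.0377 0.0001 0.001 0.003 -0.002; 0.0002 0.0378 -0 0.002 0.002 -0.003
```

>>> {"api": "jog_arm", "payload": {
  "plan": "0 0.030 0 0.002 0.003 -0.003; 0 0.038 0 0.001 0.003 -0.002; 0 0.036 0 0.002 0.002 -0.003; 0 0 0 0 0 0; 0 0 0 0 0 0"
}}

```text
t: 6.5
position: [443.0, -270.4, 159.0]
eef_rot: [[-0.025, 0.012, 1.0], [-1.0, -0.003, -0.025], [0.003, -1.0, 0.012]]
ft_force: [0.7, 0.1, 0.3]
grip_width: 11.7
```

```bash
python3 - <<'E'
from h import *
from rim import rim
c=cam('wrist');save('w3.png',c['pixels']);np.savez('w3.npz',**c)
rim(cloud(c),'L',(480,-212,-.035))
E
python3 go.py 433,-275,137,-.035
```

```text
L n 2923 brange -64.0 62.0 z 114.6 front a pct [-58.5 -55.4 -52.7] line [-1.00000e-03 -5.54717e+01] all b [-107.7   62.8] all a [-58.7  60.9]
 wall mid at b=0: [ 424.6 -210.1] yaw -0.034
6.55 [ 442.8 -270.1  158.8] 11.5
0.005 0.0217 -0.0099 -0.011 0.011 0.002
```

View pics/w3.png

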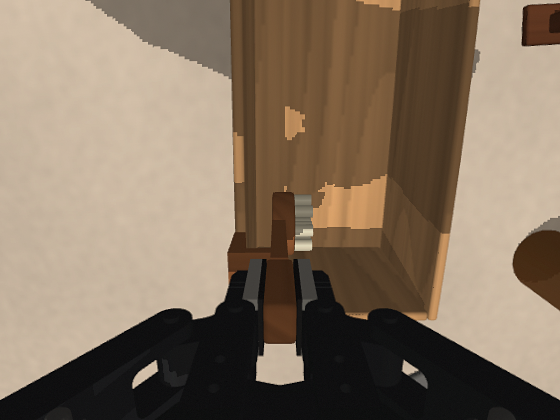

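Wrist view: the brush is over the front corner of the large box, with the hook tip at (235,250) above the rim (233–250), so it's about 10 mm too far in. I'll raise it slightly and correct.

>>> {"api": "jog_arm", "payload": {
  "plan": "0.002 -0.010 -0.003 -0.006 -0.005 0.001; 0.003 0 -0.007 -0.005 -0.005 0.001; 0 0 0 0 0 0; 0 0 0 0 0 0; 0 0 0 0 0 0"
}}

```text
t: 6.97
position: [434.5, -272.5, 170.6]
eef_rot: [[-0.009, 0.0, 1.0], [-1.0, 0.001, -0.009], [-0.001, -1.0, 0.0]]
ft_force: [0.2, 0.6, -0.2]
grip_width: 11.4
```

```bash
python3 go.py 433,-275,150,-.035
```

```text
6.9667 [ 434.5 -272.5  170.6] 11.4
0.0025 0.0206 -0.0015 -0 0.026 -0.001
```

>>> {"api": "jog_arm", "payload": {
  "plan": "0.0025 0.010 -0.0015 0 0.026 -0.001; 0 0.010 0 0 0 0; 0 0.005 0 0 0 0; 0 0 0 0 0 0; 0 0 0 0 0 0"
}}

```text
t: 7.38
position: [433.5, -274.7, 144.5]
eef_rot: [[-0.034, 0.002, 0.999], [-0.999, -0.001, -0.034], [0.001, -1.0, 0.002]]
ft_force: [-0.1, -0.2, -0.7]
grip_width: 11.2
```

```bash
python3 go.py 433,-275,136,-.035
```

```text
7.3833 [ 433.5 -274.7  144.5] 11.2
0.0003 0.0085 -0.0005 -0.002 0.001 0.001
```

Slow descents track well.

>>> {"api": "jog_arm", "payload": {
  "plan": "0 0.005 0 -0.002 0 0.001; 0 0.003 0 0 0 0; 0 0 0 0 0 0; 0 0.001 0 0 0 0; 0 0 0 0 0 0"
}}

```text
t: 7.8
position: [434.0, -274.5, 135.0]
eef_rot: [[-0.033, -0.0, 0.999], [-0.999, 0.001, -0.033], [-0.001, -1.0, -0.0]]
ft_force: [0.3, -0.5, -0.3]
grip_width: 11.5
```

>>> {"api": "jog_arm", "payload": {
  "plan": "0 0.002 0 0 0 0; 0 0 0 0 0 0; 0 0 0 0 0 0"
}}

```text
t: 8.05
position: [435.0, -274.9, 134.7]
eef_rot: [[-0.033, 0.002, 0.999], [-0.999, -0.001, -0.033], [0.001, -1.0, 0.002]]
ft_force: [0.6, -0.5, -0.9]
grip_width: 11.2
```

>>> {"api": "jog_arm", "payload": {
  "plan": "0 0.002 0 0 0 0; 0 0 0 0 0 0; 0 0 0 0 0 0"
}}

```text
t: 8.3
position: [435.7, -275.3, 134.6]
eef_rot: [[-0.033, 0.003, 0.999], [-0.999, -0.003, -0.033], [0.003, -1.0, 0.004]]
ft_force: [-0.0, -0.6, -0.4]
grip_width: 11.3
```

>>> {"api": "jog_arm", "payload": {
  "plan": "0 0 0 0 0 0; 0 0 0 0 0 0; 0 0 0 0 0 0; 0 0 0 0 0 0; 0 -0.010 0 0 0 0; 0 -0.025 0 0 0 0; 0 -0.038 0 0 0 0; 0 -0.038 0 0 0 0",
  "fingers": 100
}}

```text
t: 8.97
position: [431.1, -272.5, 242.1]
eef_rot: [[-0.032, -0.009, 0.999], [-0.999, 0.007, -0.032], [-0.007, -1.0, -0.01]]
ft_force: [0.3, -0.3, -0.1]
grip_width: 52.1
```

>>> {"api": "jog_arm", "payload": {
  "plan": "0 -0.035 0.0 0 0 0; -0.02 0 0 0 0 0; -0.03 0 0 0 0 0; 0 0 0 0 0 0; 0 0 0 0 0 0"
}}

```text
t: 9.38
position: [436.6, -222.7, 292.7]
eef_rot: [[-0.033, 0.006, 0.999], [-0.999, -0.002, -0.033], [0.002, -1.0, 0.006]]
ft_force: [-0.0, 0.2, 0.0]
grip_width: 51.7
```

```bash
python3 - <<'E'
from h import *
from rim import rim
c=cam('wrist');save('w4.png',c['pixels']);np.savez('w4.npz',**c)
rim(cloud(c),'L',(480,-212,-.035))
from tools import *
tools(cloud(c),c['pixels'],(160,178),(380,480),(-330,-80))
E
python3 go.py 580,-80,300,.08
```

```text
L n 1453 brange -98.0 98.0 z 114.6 front a pct [-58.8 -55.6 -52.7] line [-2.40000e-03 -5.55963e+01] all b [-108.7  110. ] all a [-60.8  60.9]
 wall mid at b=0: [ 424.4 -210.1] yaw -0.0326
1 bbox [278 256  15  22] rect [ 440.3 -275.8] [16.2 11.4] 88.5 z 167.4 rgb [104.  62.  34.] n 305
9.4333 [ 437.  -222.   292.8] 52.2
-0.0293 -0.0013 0.0277 -0.001 -0.022 0; -0.0287 -0.0013 0.0283 -0.001 -0.023 0; -0.028 -0.0013 0.029 -0.001 -0.022 0; -0.0274 -0.0014 0.0295 -0.002 -0.023 0.001; -0.0267 -0.0014 0.0302 -0.001 -0.022 0
```

View pics/w4.png

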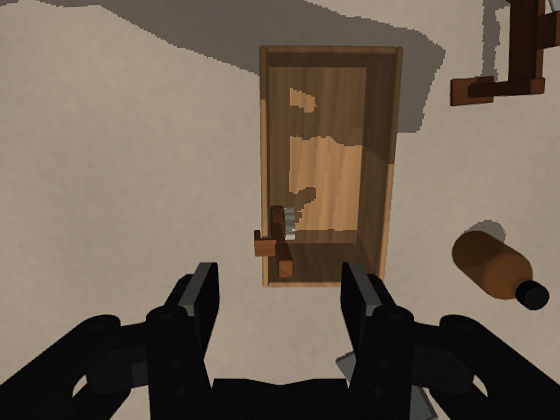

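```bash
cat > tilt.py <<'E'
from h import *
def tilt(P,x0,y0,ztop,yaw=0,ztr=None):
    ex=np.array([np.cos(yaw),np.sin(yaw)]);ey=np.array([-ex[1],ex[0]])
    d=P[...,:2]-[x0,y0];a=d@ex;b=d@ey;z=P[...,2]
    for lo in range(int(ztop)-118,int(ztop)+4,8):
        m=(z>lo)&(z<=lo+8)&(abs(b)<14)&(a>-32)&(a<24)
        if m.sum()>8: print(lo,lo+8,m.sum(),'a',np.percentile(a[m],[3,50,97]).round(1),'b',np.percentile(b[m],[3,97]).round(1))
if __name__=='__main__':
    for f,x,y,zt,yw in (('w1',660.1,16.1,194,.075),('w1',664.2,-39.1,194,.075),('w4',440.3,-275.8,168,-.035)):
        print(f,x,y);tilt(cloud(dict(np.load(f+'.npz'))),x,y,zt,yw)
E
python3 tilt.py
```

```text
w1 660.1 16.1
108 116 46 a [-4.2 -1.4  1.9] b [ 8.1 13.8]
116 124 16 a [-23.8  -4.4   1.5] b [ 8.  11.3]
124 132 21 a [-23.8  -4.4   3.1] b [ 7.7 13.2]
132 140 48 a [-22.4  -7.7   2.3] b [-10.4  13.6]
140 148 455 a [-23.7 -14.6  -5.8] b [-7.5 10.4]
148 156 10 a [-3.8  0.5  3.9] b [8.  8.2]
156 164 14 a [-5.1 -1.1  4.5] b [7.5 8.1]
164 172 16 a [-5.7  0.5  5.2] b [6.5 8.2]
172 180 15 a [-5.5 -0.7  5. ] b [7.1 8.1]
180 188 23 a [-5.2  0.1  5.4] b [6.8 8.1]
188 196 380 a [-5.9 -0.3  5.3] b [-7.3  7.8]
w1 664.2 -39.1
76 84 41 a [10.5 15.2 19.6] b [-8.6 13.2]
84 92 245 a [-3.2 12.9 20.2] b [-13.2  13.5]
92 100 183 a [-2.6  7.3 19.6] b [-7.5  9.9]
100 108 17 a [-3.8 -0.9  3. ] b [7.6 8.2]
108 116 16 a [-3.7 -0.4  3. ] b [7.6 8. ]
116 124 38 a [-23.9 -11.4   2.8] b [4.6 8.3]
124 132 33 a [-23.5  -4.5   2.9] b [ 7.5 11.3]
132 140 71 a [-23.6  -7.8   2.8] b [-10.6  13.8]
140 148 441 a [-23.8 -14.2  -0.8] b [-7.5 10.2]
148 156 31 a [-14.   -0.6   3.8] b [1.6 8.4]
156 164 40 a [-5.5 -0.5  5.3] b [6.9 8.2]
164 172 37 a [-6.  -0.4  5.2] b [6.3 8.2]
172 180 46 a [-5.6  0.   5.1] b [6.9 8.2]
180 188 48 a [-5.7 -0.3  5. ] b [6.9 8.3]
188 196 340 a [-5.9 -0.2  5.3] b [-6.8  7.9]
w4 440.3 -275.8
50 58 80 a [-15.2 -13.   11.1] b [-11.   13.9]
58 66 253 a [-11.8   5.4  12.2] b [-12.5  13.6]
66 74 118 a [-11.8  -1.1   9.1] b [-7.  10.5]
74 82 19 a [-10.6  -7.5  -3.3] b [7.  7.7]
82 90 29 a [-10.6  -8.5  -3.2] b [-2.8  7.6]
90 98 41 a [-29.1  -9.4  -2.4] b [ 2.9 11.5]
98 106 55 a [-29.  -15.2  -1.6] b [-5.2  8.7]
106 114 57 a [-28.4 -17.   -1.3] b [-5.3 11.7]
114 122 410 a [-26.8 -17.5  -3.6] b [-11.3  11.1]
122 130 74 a [-26.5 -17.1   0.7] b [-6.8  7.6]
130 138 56 a [-8.2 -4.6  2.8] b [-4.1  7.7]
138 146 47 a [-7.3 -2.9  3.6] b [-0.1  7.8]
146 154 56 a [-7.3 -2.2  3.8] b [-3.1  7.9]
154 162 71 a [-6.4 -2.3  5. ] b [-4.6  7.7]
162 170 292 a [-5.6  0.   5.7] b [-7.5  7.4]
```

Seated, but it leans about 5°: released mid-gap, the stem isn't on the wall. I'll re-pinch it and draw it about 5 mm toward the robot, and apply that offset to later placings.

```bash
python3 go.py 437,-275,270,-.035
```

```text
9.4333 [ 437.  -222.   292.8] 52.2
0.0265 0.0114 0.0008 -0.003 0.001 0; 0.0265 0.0115 0.0009 -0.003 0.002 0.001
```

>>> {"api": "jog_arm", "payload": {
  "plan": "0.026 0 0.001 -0.003 0.001 0; 0.027 0.010 0.001 -0.003 0.002 0; 0 0.020 0 0 0 0; 0 0.030 0 0 0 0; 0 0.030 0 0 0 0; 0 0.020 0 0 0 0; 0 0.005 0 0 0 0; 0 0 0 0 0 0"
}}

```text
t: 10.1
position: [437.0, -282.0, 175.0]
eef_rot: [[-0.038, 0.001, 0.999], [-0.999, -0.002, -0.038], [0.002, -1.0, 0.001]]
ft_force: [-0.1, -0.7, 0.6]
grip_width: 52.0
```

```bash
python3 go.py 436,-275,138,-.035
```

```text
10.1 [ 437. -282.  175.] 52.0
-0.007 0.037 -0.0014 -0.001 -0.003 0.002
```

>>> {"api": "jog_arm", "payload": {
  "plan": "-0.007 0.010 -0.001 0 -0.003 0.002; 0 0.012 0 0 0 0; 0 0.008 0 0 0 0; 0 0.005 0 0 0 0; 0 0 0 0 0 0; 0 0 0 0 0 0"
}}

```text
t: 10.6
position: [438.2, -275.4, 140.0]
eef_rot: [[-0.035, 0.005, 0.999], [-0.999, -0.003, -0.035], [0.002, -1.0, 0.005]]
ft_force: [-0.2, 0.3, 0.7]
grip_width: 51.9
```

>>> {"api": "jog_arm", "payload": {
  "plan": "0 0 0 0 0 0; 0 0 0 0 0 0; 0 0 0 0 0 0; 0 0 0 0 0 0; 0 0 0 0 0 0; 0 0 -0.004 0 0 0; 0 0 -0.002 0 0 0; 0 0 0 0 0 0",
  "fingers": 255,
  "newtons": 30
}}

```text
t: 11.27
position: [431.1, -275.9, 142.2]
eef_rot: [[-0.036, 0.005, 0.999], [-0.999, -0.005, -0.036], [0.004, -1.0, 0.005]]
ft_force: [0.1, 0.1, -0.9]
grip_width: 11.5
```

>>> {"api": "jog_arm", "payload": {
  "plan": "0 0.001 -0.002 0 0 0; 0 0.001 -0.001 0 0 0; 0 0 0 0 0 0; 0 0 0 0 0 0"
}}

```text
t: 11.6
position: [430.8, -276.1, 142.3]
eef_rot: [[-0.035, 0.011, 0.999], [-0.999, -0.007, -0.035], [0.006, -1.0, 0.012]]
ft_force: [0.3, 0.5, -1.4]
grip_width: 11.5
```

>>> {"api": "jog_arm", "payload": {
  "plan": "0 0.004 -0.003 -0.011 0 0.007; 0 0.002 -0.001 0 0 0; 0 0 0 0 0 0; 0 0 0 0 0 0"
}}

```text
t: 11.93
position: [431.5, -277.0, 142.2]
eef_rot: [[-0.034, 0.009, 0.999], [-0.999, -0.004, -0.034], [0.004, -1.0, 0.009]]
ft_force: [-0.2, 0.9, -1.1]
grip_width: 11.7
```

>>> {"api": "jog_arm", "payload": {
  "plan": "0 0 0 0 0 0; 0 0 0 0 0 0; 0 0 0 0 0 0; 0 0 0 0 0 0; 0 -0.010 0 0 0 0; 0 -0.025 0 0 0 0; 0 -0.038 0 0 0 0; 0 -0.038 0 0 0 0",
  "fingers": 100
}}

```text
t: 12.6
position: [425.3, -274.1, 248.5]
eef_rot: [[-0.034, -0.006, 0.999], [-0.999, 0.008, -0.033], [-0.008, -1.0, -0.007]]
ft_force: [0.9, -0.2, 0.3]
grip_width: 51.9
```

>>> {"api": "jog_arm", "payload": {
  "plan": "-0.010 -0.035 0.0 0 0 0; -0.03 0 0 0 0 0; -0.03 0 0 0 0 0; 0 0 0 0 0 0; 0 0 0 0 0 0"
}}

```text
t: 13.02
position: [431.3, -203.6, 298.7]
eef_rot: [[-0.036, 0.009, 0.999], [-0.999, -0.001, -0.036], [0.0, -1.0, 0.009]]
ft_force: [0.1, -0.7, -0.6]
grip_width: 51.6
```

```bash
python3 - <<'E'
from h import *
from rim import rim
from tools import *
from tilt import tilt
c=cam('wrist');np.savez('w5.npz',**c);P=cloud(c)
rim(P,'L',(480,-212,-.035))
tools(P,c['pixels'],(160,178),(380,480),(-330,-80))
tilt(P,436,-276,168,-.035)
E
python3 go.py 610,-70,300,.08 665.5,-39,285,.08
```

```text
L n 1320 brange -98.0 98.0 z 114.7 front a pct [-58.8 -55.6 -51.5] line [-2.50000e-03 -5.56023e+01] all b [-109.5  109.9] all a [-63.9  60.8]
 wall mid at b=0: [ 424.4 -210.1] yaw -0.0325
1 bbox [277 275  15  22] rect [ 433.9 -277.1] [16.7 11.9] 87.9 z 168.1 rgb [103.  62.  34.] n 306
50 58 47 a [-9.9  9.4 14.6] b [ 1.  13.5]
58 66 225 a [-7.6  8.  14.8] b [-13.   13.5]
66 74 164 a [-8.7  2.2 14.5] b [-8.4  9.9]
74 82 21 a [-8.8 -5.5 -1.3] b [6.1 6.9]
82 90 30 a [-8.8 -6.7 -1.4] b [-4.5  7. ]
90 98 35 a [-28.1  -5.7  -0.6] b [5.9 7.1]
98 106 49 a [-27.8 -10.7  -0.7] b [ 6.  11.8]
106 114 63 a [-27.4 -11.7  -0.7] b [ 5.7 11.6]
114 122 382 a [-27.  -15.6  -3. ] b [-9.7 11.5]
122 130 68 a [-26.1  -8.8   0.7] b [-7.   6.8]
130 138 42 a [-8.7 -3.2  2.3] b [5.1 7. ]
138 146 64 a [-8.8 -4.3  2.2] b [-5.3  7. ]
146 154 51 a [-7.9 -2.6  2.8] b [5.8 7.1]
154 162 56 a [-7.9 -2.3  3.2] b [5.3 7.3]
162 170 288 a [-7.9 -2.1  3.8] b [-8.   6.9]
13.0667 [ 431.6 -203.1  298.8] 51.9
-0.0232 0.0001 0.0289 -0.001 -0.019 0; -0.0227 0 0.0294 -0.002 -0.019 0; -0.0221 -0 0.0298 -0.001 -0.019 0; -0.0215 -0.0001 0.0302 -0.002 -0.019 0; -0.0209 -0.0001 0.0306 -0.001 -0.02 0; -0.0204 -0.0002 0.0311 -0.002 -0.019 0; -0.0132 0.0075 0.0289 0 -0 0; -0.0132 0.0075 0.0289 0 -0 0
```

Now hanging with only about 2° of lean, seated at z 168.1. Next brush.

>>> {"api": "jog_arm", "payload": {
  "plan": "-0.023 0 0.029 -0.001 -0.019 0; -0.0227 0 0.0294 -0.002 -0.019 0; -0.022 0 0.030 -0.001 -0.019 0; -0.0215 0 0.030 -0.002 -0.019 0; -0.021 0 0.0306 -0.001 -0.02 0; -0.020 0 0.031 -0.002 -0.019 0; -0.013 0.005 0.029 0 0 0; -0.013 0.005 0.029 0 0 0",
  "fingers": 60
}}

```text
t: 13.73
position: [671.0, -50.6, 287.2]
eef_rot: [[0.061, -0.006, 0.998], [-0.998, -0.007, 0.061], [0.007, -1.0, -0.007]]
ft_force: [0.7, -1.5, 0.2]
grip_width: 64.9
```

>>> {"api": "jog_arm", "payload": {
  "plan": "0 0 0 0 0 0; 0 0 0 0 0 0"
}}

```text
t: 13.9
position: [674.7, -46.5, 281.9]
eef_rot: [[0.066, -0.012, 0.998], [-0.998, -0.003, 0.066], [0.002, -1.0, -0.012]]
ft_force: [-0.2, 0.5, -0.1]
grip_width: 65.6
```

```bash
python3 - <<'E'
from tools import *
c=cam('wrist');tools(cloud(c),c['pixels'])
E
python3 go.py 665,-39,240,.075 665,-39,158,.075
```

```text
1 bbox [252   3  21  32] rect [655.7  75.3] [11.8 16. ] 3.5 z 193.6 rgb [139. 130. 125.] n 621
2 bbox [254 109  20  25] rect [659.8  16.1] [12.  14.6] 3.7 z 193.6 rgb [83. 78. 75.] n 477
3 bbox [257 193  18  26] rect [664.1 -39.1] [11.4 16.4] 3.3 z 193.6 rgb [69. 41. 22.] n 445
13.95 [674.2 -46.4 281.5] 65.2
-0.004 0.0208 -0.0041 0.006 -0.004 0.001; -0.0041 0.0208 -0.0042 0.006 -0.005 0; -0 0.0273 0 0 0 0; -0 0.0273 0 0 0 0; -0 0.0274 0 0 0 0
```

>>> {"api": "jog_arm", "payload": {
  "plan": "-0.004 0.0208 -0.004 0.006 -0.004 0; -0.004 0.020 -0.005 0.006 -0.005 0; 0 0.025 0 0 0 0; 0 0.025 0 0 0 0; 0 0.018 0 0 0 0; 0 0.010 0 0 0 0; 0 0 0 0 0 0; 0 0 0 0 0 0"
}}

```text
t: 14.62
position: [660.2, -51.2, 161.4]
eef_rot: [[0.063, 0.002, 0.998], [-0.998, -0.007, 0.063], [0.007, -1.0, 0.001]]
ft_force: [0.7, 1.0, 0.2]
grip_width: 65.5
```

```bash
python3 go.py 665,-39,157,.075
```

```text
14.6167 [660.2 -51.2 161.4] 65.5
-0.0119 0.0043 0.0056 -0.001 -0.012 0.007
```

>>> {"api": "jog_arm", "payload": {
  "plan": "-0.006 0 0.003 0 -0.006 0.003; -0.006 0.004 0.003 0 -0.006 0.004; 0 0 0 0 0 0; 0 0 0 0 0 0"
}}

```text
t: 14.95
position: [667.8, -38.7, 161.7]
eef_rot: [[0.074, 0.007, 0.997], [-0.997, 0.0, 0.074], [0.001, -1.0, 0.007]]
ft_force: [0.1, -0.2, 0.8]
grip_width: 65.5
```

```bash
python3 go.py 665,-39,157,.075
```

```text
14.95 [667.8 -38.7 161.7] 65.5
0 0.0047 -0.0029 -0.007 -0 0.001
```

Correct, close, then lift.

>>> {"api": "jog_arm", "payload": {
  "plan": "0 0.005 -0.003 -0.007 0 0.001; 0 0 0 0 0 0; 0 0.001 0 0 0 0; 0 0 0 0 0 0; 0 0 0 0 0 0; 0 0 0 0 0 0; 0 0 0 0 0 0; 0 0 0 0 0 0",
  "fingers": 255,
  "newtons": 40
}}

```text
t: 15.62
position: [665.4, -38.0, 156.7]
eef_rot: [[0.076, 0.002, 0.997], [-0.997, 0.001, 0.076], [-0.001, -1.0, 0.002]]
ft_force: [0.0, 0.1, 0.4]
grip_width: 11.0
```

>>> {"api": "jog_arm", "payload": {
  "plan": "0 -0.02 0 0 0 0; 0 -0.03 0 0 0 0; 0 -0.03 0 0 0 0; 0 -0.03 0 0 0 0; 0 -0.010 0 0 0 0; 0 0 0 0 0 0; 0 0 0 0 0 0"
}}

```text
t: 16.2
position: [666.5, -38.6, 278.1]
eef_rot: [[0.076, 0.003, 0.997], [-0.997, 0.002, 0.076], [-0.002, -1.0, 0.003]]
ft_force: [-0.0, -0.5, -1.1]
grip_width: 11.7
```

```bash
python3 go.py 520,-110,280,-.035 430.5,-210,270,-.035
```

```text
16.2 [666.5 -38.6 278.1] 11.7
0.015 -0.0006 -0.0379 -0.001 0.028 -0.001; 0.0161 -0.0006 -0.0374 -0.001 0.028 -0; 0.0171 -0.0005 -0.037 -0.001 0.027 -0.001; 0.0182 -0.0005 -0.0364 -0 0.028 -0; 0.0258 0.0025 -0.0215 -0 -0 -0; 0.0258 0.0025 -0.0215 -0 -0 -0; 0.0257 0.0025 -0.0215 -0 -0 -0; 0.0258 0.0024 -0.0214 -0 -0 -0
```

>>> {"api": "jog_arm", "payload": {
  "plan": "0.015 0 -0.038 -0.001 0.028 -0.001; 0.016 0 -0.0375 -0.001 0.028 0; 0.017 0 -0.037 -0.001 0.027 -0.001; 0.018 0 -0.036 0 0.028 0; 0.026 0 -0.021 0 0 0; 0.026 0 -0.020 0 0 0; 0.024 0 -0.018 0 0 0; 0.015 0 -0.012 0 0 0"
}}

```text
t: 16.87
position: [430.4, -197.3, 259.0]
eef_rot: [[-0.034, -0.023, 0.999], [-0.999, 0.011, -0.034], [-0.011, -1.0, -0.024]]
ft_force: [-0.5, -0.5, -1.7]
grip_width: 11.4
```

>>> {"api": "jog_arm", "payload": {
  "plan": "0 0 0 0 0 0; 0 0 0 0 0 0"
}}

```text
t: 17.03
position: [424.7, -201.6, 255.7]
eef_rot: [[-0.043, -0.03, 0.999], [-0.999, 0.012, -0.043], [-0.01, -0.999, -0.03]]
ft_force: [0.9, 0.2, -0.8]
grip_width: 11.0
```

```bash
python3 - <<'E'
from rim import *
c=cam('wrist');rim(cloud(c),'L',(480,-212,-.035))
E
python3 go.py 435.5,-210,250,-.035 435.5,-210,165,-.035
```

```text
L n 801 brange 17.0 98.0 z 114.6 front a pct [-58.6 -55.7 -53.2] line [-4.40000e-03 -5.54866e+01] all b [-95.9 109.7] all a [-58.6  60.9]
 wall mid at b=0: [ 424.5 -210.1] yaw -0.0306
17.0833 [ 424.6 -201.6  255.6] 11.4
0.008 0.0051 0.0114 0.031 -0.008 -0.011; -0 0.0283 -0 -0 0 0; -0 0.0284 -0 -0 0 0; -0 0.0283 -0 -0 0 0
```

>>> {"api": "jog_arm", "payload": {
  "plan": "0.008 0.005 0.011 0.031 -0.008 -0.011; 0 0 0 0 0 0; 0 0.020 0 0 0 0; 0 0.022 0 0 0 0; 0 0.020 0 0 0 0; 0 0.010 0 0 0 0; 0 0 0 0 0 0; 0 0 0 0 0 0"
}}

```text
t: 17.75
position: [438.8, -200.6, 173.2]
eef_rot: [[-0.023, -0.004, 1.0], [-1.0, 0.007, -0.023], [-0.007, -1.0, -0.004]]
ft_force: [-0.5, 0.0, -0.3]
grip_width: 11.9
```

```bash
python3 go.py 435.5,-210,160,-.035
```

```text
17.75 [ 438.8 -200.6  173.2] 11.9
0.0095 0.0132 -0.003 0.004 0.012 -0.007
```

>>> {"api": "jog_arm", "payload": {
  "plan": "0.008 0.003 -0.003 0.004 0.012 -0.007; 0 0 0 0 0 0; 0 0.008 0 0 0 0; 0 0.008 0 0 0 0; 0 0.005 0 0 0 0; 0 0 0 0 0 0; 0 0 0 0 0 0"
}}

```text
t: 18.33
position: [437.5, -209.7, 150.2]
eef_rot: [[-0.037, 0.005, 0.999], [-0.999, -0.003, -0.036], [0.003, -1.0, 0.005]]
ft_force: [-0.0, 0.4, -0.5]
grip_width: 11.5
```

```bash
python3 go.py 435.5,-208,132,-.035
```

```text
18.3333 [ 437.5 -209.7  150.2] 11.5
-0.0017 0.0182 -0.0021 -0.005 -0.002 0.003
```

>>> {"api": "jog_arm", "payload": {
  "plan": "-0.001 0.005 -0.002 -0.005 -0.002 0.003; 0 0.006 0 0 0 0; 0 0.006 0 0 0 0; 0 0 0 0 0 0; 0 0.002 -0.003 0 0 0; 0 0.002 -0.003 0 0 0; 0 0 0 0 0 0; 0 0 0 0 0 0"
}}

```text
t: 19.0
position: [436.8, -208.7, 133.1]
eef_rot: [[-0.033, 0.014, 0.999], [-0.999, -0.004, -0.033], [0.004, -1.0, 0.014]]
ft_force: [0.1, -0.0, -2.2]
grip_width: 11.3
```

>>> {"api": "jog_arm", "payload": {
  "plan": "0 0.001 -0.005 -0.012 0 0.003; 0 0 -0.002 0 0 0; 0 0.002 0 0 0 0; 0 0 0 0 0 0; 0 0 0 0 0 0"
}}

```text
t: 19.42
position: [430.3, -208.6, 132.0]
eef_rot: [[-0.033, 0.003, 0.999], [-0.999, -0.002, -0.033], [0.002, -1.0, 0.003]]
ft_force: [2.4, -0.1, -1.8]
grip_width: 11.2
```

>>> {"api": "jog_arm", "payload": {
  "plan": "0 0 0 0 0 0; 0 0 0 0 0 0; 0 0 0 0 0 0; 0 0 0 0 0 0; 0 -0.010 0 0 0 0; 0 -0.025 0 0 0 0; 0 -0.038 0 0 0 0; 0 -0.038 0 0 0 0",
  "fingers": 100
}}

```text
t: 20.08
position: [423.6, -206.3, 239.0]
eef_rot: [[-0.032, -0.015, 0.999], [-0.999, 0.008, -0.032], [-0.008, -1.0, -0.015]]
ft_force: [0.1, -0.2, 0.2]
grip_width: 51.8
```

>>> {"api": "jog_arm", "payload": {
  "plan": "-0.010 -0.035 0.0 0 0 0; -0.03 -0.01 0 0 0 0; -0.03 0 0 0 0 0; 0 0 0 0 0 0; 0 0 0 0 0 0"
}}

```text
t: 20.5
position: [429.7, -135.1, 299.2]
eef_rot: [[-0.034, -0.0, 0.999], [-0.999, 0.002, -0.034], [-0.002, -1.0, -0.0]]
ft_force: [-0.3, -0.8, -0.5]
grip_width: 51.9
```

```bash
cat > chk.py <<'E'
import sys
from h import *
from rim import rim
from tools import *
from tilt import tilt
w,x,y,zt,yaw,name=sys.argv[1:7];x,y,zt,yaw=map(float,(x,y,zt,yaw))
c=cam('wrist');np.savez(name+'.npz',**c);P=cloud(c);save(name+'.png',c['pixels'])
rim(P,w,(480,-212,-.035) if w=='L' else (490.5,250.4,.04))
tools(P,c['pixels'],(zt-9,zt+7),(380,520),(-340,360))
tilt(P,x,y,zt,yaw)
E
python3 chk.py L 433 -208 168 -.035 w6
python3 go.py 560,60,300,.075 650,170,285,.075
```

```text
L n 1084 brange -98.0 98.0 z 114.7 front a pct [-67.3 -56.8 -47.9] line [-5.00000e-04 -5.67595e+01] all b [-109.4  110.2] all a [-68.6  59.8]
 wall mid at b=0: [ 423.3 -210. ] yaw -0.0345
1 bbox [277 276  14  22] rect [ 430.9 -209.2] [15.7 11. ] 88.0 z 168.4 rgb [104.  62.  34.] n 291
2 bbox [282 343  14  21] rect [ 433.3 -276.4] [16.2 11.8] 88.3 z 167.8 rgb [98. 61. 33.] n 276
50 58 52 a [ 8.7 13.5 18.1] b [-11.2  13.5]
58 66 199 a [-5.  10.6 18.3] b [-13.   13.6]
66 74 195 a [-4.9  5.1 17.4] b [-11.4   9.7]
74 82 24 a [-6.  -1.7  1.5] b [5.6 6.6]
82 90 18 a [-6.  -2.3  1.4] b [5.7 6.5]
90 98 42 a [-25.2  -6.    1.2] b [-0.5  6.6]
98 106 44 a [-26.1  -5.5   1.1] b [5.7 6.6]
106 114 51 a [-25.6  -6.9   1. ] b [ 5.5 11.6]
114 122 390 a [-26.1 -15.5  -2.1] b [-8.9 11.7]
122 130 49 a [-24.2  -5.    1.6] b [-7.3  6.4]
130 138 50 a [-7.8 -1.8  3.3] b [4.9 6.9]
138 146 49 a [-7.7 -2.3  3.1] b [5.1 6.7]
146 154 47 a [-7.7 -2.4  2.9] b [5.3 6.6]
154 162 59 a [-7.6 -1.6  3.6] b [4.5 6.7]
162 170 259 a [-7.6 -2.5  3.4] b [-8.3  6.3]
170 178 10 a [-7.3 -3.4  1.8] b [-6.7  3.7]
20.55 [ 429.8 -134.6  299.2] 52.2
-0.0331 -0.0001 0.0206 0 -0.018 -0; -0.0328 -0 0.0212 0 -0.018 -0.001; -0.0324 -0.0001 0.0218 0 -0.018 -0; -0.032 -0.0001 0.0224 0 -0.018 -0.001; -0.0315 -0.0001 0.0229 0 -0.018 -0; -0.0312 -0.0001 0.0235 0 -0.018 -0.001; -0.0257 0.0037 0.0245 0 -0 0; -0.0257 0.0037 0.0245 0 -0 0
-0.0258 0.0038 0.0245 0 -0 0; -0.0257 0.0037 0.0245 0 -0 0
```

Second brush is perfectly upright and seated. On to the third, at y≈187.

>>> {"api": "jog_arm", "payload": {
  "plan": "-0.033 0 0.021 0 -0.018 0; -0.033 0 0.021 0 -0.018 0; -0.032 0 0.022 0 -0.018 0; -0.032 0 0.022 0 -0.018 0; -0.032 0 0.023 0 -0.018 0; -0.031 0 0.024 0 -0.018 0; -0.026 0.002 0.025 0 0 0; -0.026 0.002 0.025 0 0 0",
  "fingers": 60
}}

```text
t: 21.22
position: [612.4, 105.2, 290.6]
eef_rot: [[0.051, -0.009, 0.999], [-0.999, -0.005, 0.051], [0.005, -1.0, -0.009]]
ft_force: [0.8, 0.1, 0.0]
grip_width: 65.2
```

>>> {"api": "jog_arm", "payload": {
  "plan": "-0.022 0 0.015 0 0 0; -0.012 0 0.008 0 0 0; 0 0 0 0 0 0; 0 0 0 0 0 0; 0 0 0 0 0 0"
}}

```text
t: 21.63
position: [636.8, 144.8, 281.9]
eef_rot: [[0.055, -0.021, 0.998], [-0.998, -0.003, 0.055], [0.002, -1.0, -0.021]]
ft_force: [0.3, -0.1, -0.4]
grip_width: 65.4
```

```bash
cat > rk.py <<'E'
from tools import *
c=cam('wrist');np.savez('rk.npz',**c);tools(cloud(c),c['pixels'])
E
python3 rk.py
python3 go.py 648,187,240,.075 648,187,165,.075
```

```text
1 bbox [293 145  19  26] rect [647.4 185.7] [11.6 15.5] 3.8 z 193.6 rgb [69. 42. 23.] n 479
2 bbox [294 222  17  26] rect [651.2 133.3] [10.9 16. ] 3.9 z 193.6 rgb [80. 75. 72.] n 421
3 bbox [294 297  17  23] rect [655.3  76.5] [11.7 16.2] 4.0 z 193.4 rgb [131.5 123.  118. ] n 376
4 bbox [295 363  16  20] rect [660.   18.9] [11.7 13.2] 4.1 z 193.1 rgb [112. 105.  99.] n 261
21.6833 [636.8 144.  281.9] 65.2
-0.0212 0.0208 0.0072 0.011 -0.01 0.001; -0.0211 0.0208 0.0072 0.01 -0.011 0.002; 0 0.0375 0 0 0 -0; 0 0.0375 0 0 0 -0
```

>>> {"api": "jog_arm", "payload": {
  "plan": "-0.021 0.010 0.007 0.011 -0.010 0.001; -0.021 0.010 0.007 0.010 -0.011 0.002; 0 0.005 0 0 0 0; 0 0.020 0 0 0 0; 0 0.022 0 0 0 0; 0 0.020 0 0 0 0; 0 0.010 0 0 0 0; 0 0 0 0 0 0"
}}

```text
t: 22.35
position: [650.2, 170.7, 185.5]
eef_rot: [[0.059, 0.007, 0.998], [-0.998, -0.008, 0.059], [0.008, -1.0, 0.007]]
ft_force: [-0.1, 0.6, 0.6]
grip_width: 65.1
```

```bash
python3 go.py 648,186,180,.075
```

```text
22.35 [650.2 170.7 185.5] 65.1
-0.0155 0.0054 -0.0013 -0.007 -0.016 0.008
```

>>> {"api": "jog_arm", "payload": {
  "plan": "-0.008 0.005 -0.001 -0.007 -0.008 0.004; -0.008 0.005 -0.001 0 -0.008 0.004; 0 0.010 0 0 0 0; 0 0.006 0 0 0 0; 0 0 0 0 0 0; 0 0 0 0 0 0"
}}

```text
t: 22.85
position: [648.6, 186.2, 161.0]
eef_rot: [[0.073, 0.003, 0.997], [-0.997, 0.001, 0.073], [-0.001, -1.0, 0.003]]
ft_force: [0.2, -0.1, -0.7]
grip_width: 65.1
```

```bash
python3 go.py 648,186,157,.075
```

```text
22.85 [648.6 186.2 161. ] 65.1
0.0001 0.004 -0.0006 -0.003 -0.002 -0.001
```

>>> {"api": "jog_arm", "payload": {
  "plan": "0 0.004 -0.0005 -0.003 0 0; 0 0 0 0 0 0; 0 0.001 0 0 0 0; 0 0 0 0 0 0; 0 0 0 0 0 0; 0 0 0 0 0 0; 0 0 0 0 0 0; 0 0 0 0 0 0",
  "fingers": 255,
  "newtons": 40
}}

```text
t: 23.52
position: [648.6, 186.3, 156.7]
eef_rot: [[0.073, 0.002, 0.997], [-0.997, 0.001, 0.073], [-0.001, -1.0, 0.002]]
ft_force: [-0.3, -0.7, -0.4]
grip_width: 11.5
```

>>> {"api": "jog_arm", "payload": {
  "plan": "0 -0.02 0 0 0 0; 0 -0.03 0 0 0 0; 0 -0.03 0 0 0 0; 0 -0.03 0 0 0 0; 0 -0.010 0 0 0 0; 0 0 0 0 0 0; 0 0 0 0 0 0"
}}

```text
t: 24.1
position: [650.0, 184.6, 278.7]
eef_rot: [[0.072, 0.003, 0.997], [-0.997, 0.001, 0.072], [-0.0, -1.0, 0.003]]
ft_force: [0.5, 0.7, -1.9]
grip_width: 11.4
```

```bash
python3 go.py 555,80,285,.02 437,-130,275,-.035
```

```text
24.1 [650.  184.6 278.7] 11.4
0.0244 -0.0017 -0.0256 -0.001 0.013 -0; 0.0247 -0.0016 -0.0252 -0.001 0.013 -0; 0.025 -0.0016 -0.0249 -0.001 0.013 -0; 0.0254 -0.0016 -0.0247 -0 0.013 -0; 0.0346 0.0017 -0.0204 -0 0.009 -0; 0.0348 0.0016 -0.02 -0 0.009 -0; 0.0349 0.0017 -0.0197 -0 0.009 -0; 0.0351 0.0016 -0.0194 -0 0.009 -0
0.0353 0.0017 -0.0191 -0 0.01 -0; 0.0355 0.0016 -0.0188 -0 0.009 -0
```

>>> {"api": "jog_arm", "payload": {
  "plan": "0 -0.002 -0.035 0 0.013 0; 0 -0.002 -0.035 0 0.013 0; 0.020 -0.002 -0.020 0 0.013 0; 0.030 0 -0.018 0 0.013 0; 0.035 0 -0.015 0 0.009 0; 0.035 0 -0.015 0 0.009 0; 0.035 0 -0.016 0 0.009 0; 0.035 0 -0.016 0 0.009 0"
}}

```text
t: 24.77
position: [470.2, -11.1, 266.9]
eef_rot: [[-0.007, -0.019, 1.0], [-1.0, 0.005, -0.007], [-0.005, -1.0, -0.019]]
ft_force: [0.9, -0.7, -0.6]
grip_width: 11.4
```

```bash
python3 go.py 436,-137,260,-.035
```

```text
24.7667 [470.2 -11.1 266.9] 11.4
0.0315 0.0017 -0.0083 0.005 0.007 -0.001; 0.0316 0.0017 -0.0081 0.005 0.007 -0.001; 0.0317 0.0018 -0.0079 0.005 0.007 -0.001; 0.0317 0.0017 -0.0077 0.004 0.007 -0.002
```

>>> {"api": "jog_arm", "payload": {
  "plan": "0.031 0 -0.008 0.005 0.007 -0.001; 0.031 0 -0.008 0.005 0.007 -0.001; 0.028 0 -0.008 0.005 0.007 -0.001; 0.018 0 -0.005 0.004 0.007 -0.001; 0 0 0 0 0 0; 0 0 0 0 0 0; 0 0 0 0 0 0"
}}

```text
t: 25.35
position: [424.8, -133.3, 256.1]
eef_rot: [[-0.053, -0.018, 0.998], [-0.999, 0.001, -0.053], [0.0, -1.0, -0.018]]
ft_force: [-0.4, -0.2, -0.9]
grip_width: 11.4
```

```bash
python3 - <<'E'
from rim import *
c=cam('wrist');rim(cloud(c),'L',(480,-212,-.035))
c=cam('top');np.savez('top1.npz',**c);P=cloud(c);rim(P,'L',(480,-212,-.035));rim(P,'S',(490.5,250.4,.04))
E
python3 go.py 438,-140,170,-.035
```

```text
L n 251 brange -98.0 98.0 z 114.6 front a pct [-59.4 -56.2 -53.3] line [-2.50000e-03 -5.65115e+01] all b [-102.9  110.3] all a [-59.3  60. ]
 wall mid at b=0: [ 423.5 -210. ] yaw -0.0325
few 14
S n 112 brange -69.0 70.0 z 104.5 front a pct [-44.7 -42.  -38.7] line [ 1.70000e-03 -4.17505e+01] all b [-80.5  81.6] all a [-44.7  46. ]
 wall mid at b=0: [448.8 248.7] yaw 0.0383
25.45 [ 425.4 -132.3  256.4] 11.6
0.0023 0.0287 0.0048 0.006 -0.005 -0; 0.0024 0.0288 0.0046 0.006 -0.006 -0; 0.0024 0.0288 0.0045 0.005 -0.005 -0
```

>>> {"api": "jog_arm", "payload": {
  "plan": "0.002 0.005 0.013 0.017 -0.016 0; 0.002 0 0 0 0 0; 0 0.020 0 0 0 0; 0 0.022 0 0 0 0; 0 0.020 0 0 0 0; 0 0.010 0 0 0 0; 0 0 0 0 0 0; 0 0 0 0 0 0"
}}

```text
t: 26.12
position: [441.0, -129.2, 177.7]
eef_rot: [[-0.022, 0.0, 1.0], [-1.0, 0.003, -0.022], [-0.003, -1.0, 0.0]]
ft_force: [0.0, 0.5, -0.4]
grip_width: 11.2
```

```bash
python3 go.py 437,-141,155,-.035
```

```text
26.1167 [ 441.  -129.2  177.7] 11.2
0.012 0.0226 -0.0037 -0 0.013 -0.003
```

>>> {"api": "jog_arm", "payload": {
  "plan": "0.010 0.003 -0.003 0 0.013 -0.003; 0.001 0 0 0 0 0; 0 0.008 0 0 0 0; 0 0.008 0 0 0 0; 0 0.008 0 0 0 0; 0 0 0 0 0 0; 0 0 0 0 0 0"
}}

```text
t: 26.7
position: [439.4, -142.1, 151.5]
eef_rot: [[-0.037, 0.005, 0.999], [-0.999, -0.003, -0.037], [0.003, -1.0, 0.005]]
ft_force: [-0.2, 0.2, -0.8]
grip_width: 11.3
```

```bash
python3 go.py 437,-141,132,-.035
```

```text
26.7 [ 439.4 -142.1  151.5] 11.3
-0.001 0.0195 -0.0025 -0.005 -0.002 0.003
```

>>> {"api": "jog_arm", "payload": {
  "plan": "-0.001 0.005 -0.002 -0.005 -0.002 0.003; 0 0.007 0 0 0 0; 0 0.007 0 0 0 0; 0 0 0 0 0 0; 0 0.002 -0.003 -0.006 0 0; 0 0.002 -0.005 -0.004 0 0; 0 0.001 -0.002 0 0 0; 0 0 0 0 0 0"
}}

```text
t: 27.37
position: [438.4, -140.8, 131.9]
eef_rot: [[-0.033, 0.011, 0.999], [-0.999, -0.004, -0.033], [0.004, -1.0, 0.011]]
ft_force: [-1.3, -0.5, -1.0]
grip_width: 11.8
```

>>> {"api": "jog_arm", "payload": {
  "plan": "0 0.001 -0.006 -0.011 0 0.003; 0 0 -0.002 0 0 0; 0 0.002 0 0 0 0; 0 0 0 0 0 0; 0 0 0 0 0 0"
}}

```text
t: 27.78
position: [432.6, -140.4, 131.6]
eef_rot: [[-0.032, 0.004, 0.999], [-0.999, -0.003, -0.032], [0.003, -1.0, 0.004]]
ft_force: [1.3, 0.2, -1.1]
grip_width: 11.1
```

>>> {"api": "jog_arm", "payload": {
  "plan": "0 0 0 0 0 0; 0 0 0 0 0 0; 0 0 0 0 0 0; 0 0 0 0 0 0; 0 -0.010 0 0 0 0; 0 -0.025 0 0 0 0; 0 -0.038 0 0 0 0; 0 -0.038 0 0 0 0",
  "fingers": 100
}}

```text
t: 28.45
position: [425.6, -138.3, 238.1]
eef_rot: [[-0.031, -0.016, 0.999], [-1.0, 0.007, -0.031], [-0.006, -1.0, -0.016]]
ft_force: [1.0, -1.5, 0.0]
grip_width: 51.8
```

>>> {"api": "jog_arm", "payload": {
  "plan": "-0.010 -0.035 0.0 0 0 0; -0.03 -0.01 0 0 0 0; -0.03 0 0 0 0 0; 0 0 0 0 0 0; 0 0 0 0 0 0"
}}

```text
t: 28.87
position: [431.6, -66.2, 297.9]
eef_rot: [[-0.032, -0.001, 0.999], [-0.999, 0.002, -0.032], [-0.002, -1.0, -0.001]]
ft_force: [-1.1, -0.8, 0.0]
grip_width: 51.8
```

```bash
python3 chk.py L 433 -140 168 -.035 w7
python3 go.py 660,0,285,.075
```

```text
L n 881 brange -68.0 98.0 z 114.9 front a pct [-68.2 -56.6 -45.3] line [-1.2900e-02 -5.6537e+01] all b [-60.1 110.3] all a [-69.9  59.5]
 wall mid at b=0: [ 423.5 -210. ] yaw -0.0221
1 bbox [277 277  14  23] rect [ 432.7 -140.9] [16.1 10.9] 88.3 z 168.6 rgb [104.   62.5  34.5] n 302
2 bbox [282 345  13  21] rect [ 434.8 -208.9] [15.4 10.8] 88.3 z 168.1 rgb [102.  61.  34.] n 253
50 58 45 a [10.6 15.1 20.7] b [-10.8  12.4]
58 66 203 a [-2.  13.4 20.4] b [-13.4  13.7]
66 74 187 a [-2.   7.8 19.3] b [-10.3  10.1]
74 82 36 a [-4.2 -2.   3.3] b [ 0.7 11. ]
82 90 18 a [-4.2 -1.   3.2] b [-1.6  6.9]
90 98 35 a [-23.5  -2.1   3. ] b [6.1 7. ]
98 106 43 a [-23.4 -18.1   3.6] b [3.7 6.9]
106 114 58 a [-23.6  -5.6   3.7] b [ 6.  11.9]
114 122 392 a [-23.3 -12.8   0. ] b [-9.3 11.3]
122 130 51 a [-22.7  -3.1   3.4] b [-7.5  7. ]
130 138 50 a [-5.9 -0.4  5.1] b [4.8 7. ]
138 146 46 a [-5.8 -0.   5.5] b [4.9 7.1]
146 154 58 a [-5.8 -0.6  5.6] b [5.  7.2]
154 162 56 a [-5.7  0.3  5.4] b [5.3 7.1]
162 170 269 a [-5.7 -0.6  5.2] b [-8.3  6.8]
170 178 10 a [-4.4  0.6  4.9] b [-5.3  4.4]
28.9167 [431.6 -65.7 297.7] 52.0
-0.0122 0.0021 0.0377 0 -0.018 -0.001; -0.0115 0.0021 0.0379 0 -0.018 -0; -0.0108 0.0021 0.0381 0 -0.018 -0.001; -0.0101 0.0021 0.0383 0 -0.018 -0; -0.0094 0.0021 0.0385 0 -0.017 -0.001; -0.0087 0.0021 0.0386 0.001 -0.018 -0
```

View pics/w7.png

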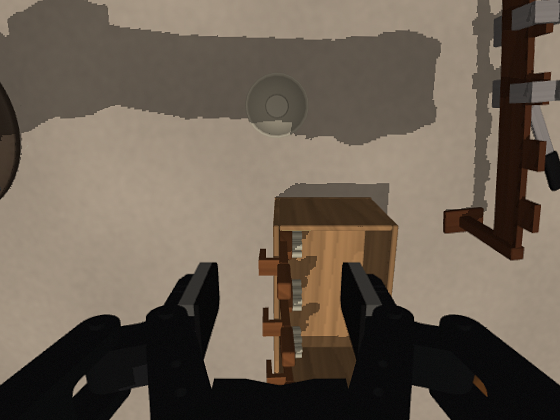

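All three brushes hang over the front rim (hooks at (267,262), (270,325) and (275,378)). Now the rasps.

>>> {"api": "jog_arm", "payload": {
  "plan": "-0.012 0.002 0.038 0 -0.018 0; -0.012 0.002 0.038 0 -0.018 0; -0.011 0.002 0.038 0 -0.018 0; -0.010 0.002 0.038 0 -0.018 0; -0.010 0.002 0.038 0 -0.018 0; -0.008 0.002 0.025 0 -0.018 0; 0 0 0 0 0 0; 0 0 0 0 0 0",
  "fingers": 60
}}

```text
t: 29.58
position: [651.9, -10.4, 276.5]
eef_rot: [[0.066, -0.014, 0.998], [-0.998, -0.005, 0.066], [0.004, -1.0, -0.014]]
ft_force: [-0.3, -0.6, -0.6]
grip_width: 65.4
```

```bash
python3 rk.py
python3 go.py 661,16,220,.075
```

```text
1 bbox [287  68  20  30] rect [655.6  76.1] [11.4 16. ] 4.0 z 193.7 rgb [111. 104.  97.] n 573
2 bbox [287 168  19  26] rect [659.9  16.5] [11.5 15.6] 4.1 z 193.6 rgb [81. 76. 72.] n 482
29.6333 [651.4 -10.7 276.2] 65.3
-0.0131 0.028 0.0061 0.007 -0.005 0.002; -0.013 0.028 0.0059 0.008 -0.005 0.002
```

>>> {"api": "jog_arm", "payload": {
  "plan": "-0.015 0.005 0.006 0.007 -0.005 0.002; -0.015 0.005 0.005 0.008 -0.005 0.002; 0 0 0 0 0 0; 0 0.015 0 0 0 0; 0 0.020 0 0 0 0; 0 0.020 0 0 0 0; 0 0.010 0 0 0 0; 0 0 0 0 0 0"
}}

```text
t: 30.3
position: [656.9, 20.1, 202.0]
eef_rot: [[0.075, 0.006, 0.997], [-0.997, -0.004, 0.075], [0.004, -1.0, 0.005]]
ft_force: [0.2, 0.1, -0.3]
grip_width: 65.5
```

```bash
python3 go.py 661,16.5,180,.075
```

```text
30.3 [656.9  20.1 202. ] 65.5
0.0038 0.022 0.0037 -0.005 -0 0.004
```

>>> {"api": "jog_arm", "payload": {
  "plan": "0.0035 0.010 0.0035 -0.005 0 0.004; 0 0.010 0 0 0 0; 0 0.012 0 0 0 0; 0 0.008 0 0 0 0; 0 0.004 0 0 0 0; 0 0 0 0 0 0; 0 0 0 0 0 0"
}}

```text
t: 30.88
position: [662.0, 15.7, 156.6]
eef_rot: [[0.074, 0.003, 0.997], [-0.997, -0.0, 0.074], [0.001, -1.0, 0.003]]
ft_force: [-0.4, 0.4, 0.5]
grip_width: 65.3
```

```bash
python3 go.py 661,16.5,157,.075
```

```text
30.8833 [662.   15.7 156.6] 65.3
-0.0008 -0.0004 -0.0009 -0.003 -0.001 0.001
```

>>> {"api": "jog_arm", "payload": {
  "plan": "0 0 -0.001 -0.003 0 0; 0 0 0 0 0 0; 0 0.001 0 0 0 0; 0 0 0 0 0 0; 0 0 0 0 0 0; 0 0 0 0 0 0; 0 0 0 0 0 0; 0 0 0 0 0 0",
  "fingers": 255,
  "newtons": 40
}}

```text
t: 31.55
position: [661.7, 16.2, 157.5]
eef_rot: [[0.074, 0.002, 0.997], [-0.997, -0.0, 0.074], [0.001, -1.0, 0.002]]
ft_force: [0.9, 0.5, -1.2]
grip_width: 11.7
```

>>> {"api": "jog_arm", "payload": {
  "plan": "0 -0.02 0 0 0 0; 0 -0.03 0 0 0 0; 0 -0.03 0 0 0 0; 0 -0.03 0 0 0 0; 0 -0.010 0 0 0 0; 0 0 0 0 0 0; 0 0 -0.020 0 0 0; 0 0 -0.035 0 0 0"
}}

```text
t: 32.22
position: [610.4, 12.2, 277.2]
eef_rot: [[0.073, 0.005, 0.997], [-0.997, 0.004, 0.073], [-0.003, -1.0, 0.005]]
ft_force: [-0.3, -1.8, -1.0]
grip_width: 11.4
```

>>> {"api": "jog_arm", "payload": {
  "plan": "0 0 -0.035 0 0.006 0; -0.030 0 -0.022 0 0.006 0; -0.030 0 -0.022 0 0.006 0; -0.030 0 -0.022 0 0.006 0; -0.030 0 -0.018 0 0.006 0; -0.025 0 -0.010 0 0.006 0; 0 0 0 0 0 0; 0 0 0 0 0 0"
}}

```text
t: 32.88
position: [457.0, 147.6, 264.4]
eef_rot: [[0.028, -0.011, 1.0], [-1.0, -0.004, 0.028], [0.004, -1.0, -0.012]]
ft_force: [-0.2, -1.0, -1.3]
grip_width: 11.1
```

```bash
python3 - <<'E'
from rim import *
c=cam('wrist');rim(cloud(c),'S',(490.5,250.4,.04))
E
python3 go.py 462,200,250,.038
```

```text
S n 1217 brange -70.0 50.0 z 104.6 front a pct [-43.9 -41.  -38.1] line [ 9.00000e-04 -4.09772e+01] all b [-81.4  48.6] all a [-44.   45.9]
 wall mid at b=0: [449.6 248.8] yaw 0.0391
32.9333 [456.9 147.9 264.4] 11.5
-0.026 0.0071 0.0034 0.006 -0.005 0.001; -0.026 0.0071 0.0034 0.006 -0.005 0.002
```

>>> {"api": "jog_arm", "payload": {
  "plan": "-0.026 0 0.004 0.006 -0.005 0.001; -0.026 0 0.004 0.006 -0.005 0.001; 0 0 0 0 0 0; 0 0.015 0 0 0 0; 0 0.020 0 0 0 0; 0 0.020 0 0 0 0; 0 0.015 0 0 0 0; 0 0 0 0 0 0"
}}

```text
t: 33.6
position: [468.5, 191.2, 185.8]
eef_rot: [[0.025, -0.004, 1.0], [-1.0, -0.004, 0.025], [0.004, -1.0, -0.004]]
ft_force: [0.7, -1.0, -0.7]
grip_width: 11.6
```

>>> {"api": "jog_arm", "payload": {
  "plan": "0 0 0 0 0 0; 0 0.010 0 0 0 0; 0 0 0 0 0 0; 0 0 0 0 0 0"
}}

```text
t: 33.93
position: [470.2, 188.2, 175.0]
eef_rot: [[0.021, -0.006, 1.0], [-1.0, -0.004, 0.021], [0.004, -1.0, -0.006]]
ft_force: [0.1, -0.2, -0.7]
grip_width: 11.5
```

```bash
python3 go.py 463,201,145,.038
```

```text
33.9333 [470.2 188.2 175. ] 11.5
-0.0131 0.03 -0.0067 0.006 -0.017 0.004
```

>>> {"api": "jog_arm", "payload": {
  "plan": "-0.013 0 -0.007 0.006 -0.017 0.004; 0 0 0 0 0 0; 0 0.008 0 0 0 0; 0 0.010 0 0 0 0; 0 0.008 0 0 0 0; 0 0 0 0 0 0; 0 0 0 0 0 0"
}}

```text
t: 34.52
position: [463.2, 203.0, 148.2]
eef_rot: [[0.04, 0.004, 0.999], [-0.999, 0.001, 0.04], [-0.001, -1.0, 0.004]]
ft_force: [0.8, -0.1, -0.6]
grip_width: 11.5
```

```bash
python3 go.py 463,201,122,.038
```

```text
34.5167 [463.2 203.  148.2] 11.5
0.002 0.0262 -0.0004 -0.004 0.002 -0.001
```

>>> {"api": "jog_arm", "payload": {
  "plan": "0.002 0.007 0 -0.004 0.002 -0.001; 0 0.008 0 0 0 0; 0 0.007 0 0 0 0; 0 0 0 0 0 0; 0 0.003 0 0 0 0; 0 0.003 0 0 0 0; 0 0 0 0 0 0; 0 0 0 0 0 0"
}}

```text
t: 35.18
position: [465.2, 201.7, 123.3]
eef_rot: [[0.036, 0.005, 0.999], [-0.999, -0.002, 0.036], [0.002, -1.0, 0.005]]
ft_force: [-0.8, -0.3, -0.8]
grip_width: 11.5
```

>>> {"api": "jog_arm", "payload": {
  "plan": "0 0.001 -0.004 -0.004 0 0; 0 0 -0.003 0 0 0; 0 0.002 -0.001 0 0 0; 0 0 0 0 0 0; 0 0 0 0 0 0"
}}

```text
t: 35.6
position: [458.2, 202.0, 122.2]
eef_rot: [[0.036, 0.005, 0.999], [-0.999, -0.002, 0.036], [0.002, -1.0, 0.005]]
ft_force: [-0.2, -0.3, 0.0]
grip_width: 11.5
```

>>> {"api": "jog_arm", "payload": {
  "plan": "0 0 -0.001 0 0 0; 0 0 0 0 0 0; 0 0 0 0 0 0; 0 0 0 0 0 0; 0 -0.010 0 0 0 0; 0 -0.025 0 0 0 0; 0 -0.038 0 0 0 0; 0 -0.038 0 0 0 0",
  "fingers": 100
}}

```text
t: 36.27
position: [451.1, 199.8, 229.4]
eef_rot: [[0.038, -0.013, 0.999], [-0.999, -0.006, 0.038], [0.005, -1.0, -0.013]]
ft_force: [1.1, 0.2, -0.5]
grip_width: 52.0
```

>>> {"api": "jog_arm", "payload": {
  "plan": "-0.010 -0.035 0.0 0 0 0; -0.02 -0.015 0 0 0 0; -0.02 0 0 0 0 0; 0 0 0 0 0 0; 0 0 0 0 0 0"
}}

```text
t: 36.68
position: [451.7, 253.8, 294.3]
eef_rot: [[0.037, -0.0, 0.999], [-0.999, 0.0, 0.037], [-0.0, -1.0, -0.0]]
ft_force: [1.2, -0.0, 0.7]
grip_width: 51.9
```

```bash
python3 chk.py S 459 202 158 .038 w8
python3 go.py 655,76,285,.075
```

```text
S n 850 brange -70.0 70.0 z 104.7 front a pct [-50.  -41.2 -37. ] line [ 1.19000e-02 -4.13878e+01] all b [-80.6  82.8] all a [-53.1  46.1]
 wall mid at b=0: [449.1 248.7] yaw 0.0281
1 bbox [279 249  14  22] rect [458.9 202.4] [11.  15.9] 2.4 z 158.6 rgb [77. 72. 69.] n 290
40 48 13 a [-4.1 -1.1  2.3] b [ 9.7 13.9]
48 56 15 a [-4.5 -1.1  3.3] b [ 7.7 13.9]
56 64 11 a [-4.2 -0.1  3.1] b [ 8.2 14. ]
64 72 20 a [-4.5 -1.8  3. ] b [-3.2 13.9]
72 80 52 a [-4.5 -1.4  2.2] b [ 0.9 13.7]
80 88 30 a [-23.9  -3.5   2.6] b [7.6 8.5]
88 96 39 a [-23.7  -3.5   3.3] b [7.4 8.2]
96 104 52 a [-23.7  -8.5   2.8] b [-13.1  12.9]
104 112 380 a [-23.8 -13.2  -1.1] b [-9.8 11.1]
112 120 49 a [-22.8  -5.5   2.9] b [-6.5  8.3]
120 128 36 a [-5.5 -0.   5.4] b [6.4 8.1]
128 136 40 a [-5.5 -0.2  5.3] b [6.9 8.3]
136 144 46 a [-5.5 -0.3  5. ] b [7.1 8.4]
144 152 44 a [-5.5 -0.3  4.8] b [7.  8.3]
152 160 264 a [-5.5 -0.5  5.3] b [-7.   8.1]
160 168 11 a [-2.8  0.3  3.3] b [-3.3  6.9]
36.7333 [451.4 253.9 294.1] 52.3
0.0265 0.0013 0.0281 0 -0.005 -0; 0.0266 0.0013 0.028 0 -0.005 -0; 0.0268 0.0013 0.0279 0 -0.006 -0; 0.0269 0.0013 0.0277 0 -0.005 -0; 0.0271 0.0013 0.0275 0 -0.006 -0; 0.0272 0.0012 0.0274 0 -0.005 -0; 0.0274 0.0013 0.0272 0 -0.006 -0.001
```

>>> {"api": "jog_arm", "payload": {
  "plan": "0.021 0.002 0.033 0 -0.006 0; 0.021 0.001 0.033 0 -0.006 0; 0.021 0.001 0.033 0 -0.006 0; 0.021 0.001 0.033 0 -0.006 0; 0.020 0.001 0.032 0 -0.006 0; 0.014 0 0.018 0 -0.006 0; 0 0 0 0 0 0; 0 0 0 0 0 0",
  "fingers": 60
}}

```text
t: 37.4
position: [643.9, 134.0, 283.0]
eef_rot: [[0.077, -0.008, 0.997], [-0.997, -0.006, 0.077], [0.005, -1.0, -0.009]]
ft_force: [-1.4, 1.5, 1.2]
grip_width: 65.4
```

```bash
python3 rk.py
python3 go.py 652,133,260,.075
```

```text
1 bbox [282 206  18  25] rect [651.  133.4] [11.6 15.4] 4.5 z 193.6 rgb [79. 74. 71.] n 423
2 bbox [282 282  17  24] rect [655.5  76.4] [11.6 16.1] 4.7 z 193.5 rgb [130. 122. 115.] n 394
37.45 [643.9 133.3 282.7] 65.3
0.0008 0.0227 0.0083 0.009 0.001 0.006
```

>>> {"api": "jog_arm", "payload": {
  "plan": "0 0.005 0.006 0.009 0 0.006; 0 0.010 0 0 0 0; 0 0.020 0 0 0 0; 0 0.022 0 0 0 0; 0 0.020 0 0 0 0; 0 0.010 0 0 0 0; 0 0 0 0 0 0; 0 0 0 0 0 0"
}}

```text
t: 38.12
position: [643.7, 139.6, 191.3]
eef_rot: [[0.087, 0.001, 0.996], [-0.996, 0.001, 0.087], [-0.001, -1.0, 0.001]]
ft_force: [-0.3, -1.2, 0.6]
grip_width: 65.5
```

```bash
python3 go.py 652,133.4,157,.075
```

```text
38.1167 [643.7 139.6 191.3] 65.5
0.007 0.0343 0.0077 -0.001 0.012 -0.001
```

>>> {"api": "jog_arm", "payload": {
  "plan": "0.007 0.003 0.0075 -0.001 0.012 0; 0 0.003 0 0 0 0; 0 0.012 0 0 0 0; 0 0.010 0 0 0 0; 0 0.005 0 0 0 0; 0 0 0 0 0 0; 0 0 0 0 0 0"
}}

```text
t: 38.7
position: [654.2, 133.7, 158.6]
eef_rot: [[0.074, 0.005, 0.997], [-0.997, 0.003, 0.074], [-0.002, -1.0, 0.005]]
ft_force: [-1.3, 0.8, 0.2]
grip_width: 65.4
```

```bash
python3 go.py 652,133.4,157,.075
```

```text
38.7 [654.2 133.7 158.6] 65.4
0.0002 0.0016 -0.0022 -0.005 -0.001 -0.002
```

>>> {"api": "jog_arm", "payload": {
  "plan": "0 0.001 -0.002 -0.005 0 -0.002; 0 0 0 0 0 0; 0 0.001 0 0 0 0; 0 0 0 0 0 0; 0 0 0 0 0 0; 0 0 0 0 0 0; 0 0 0 0 0 0; 0 0 0 0 0 0",
  "fingers": 255,
  "newtons": 40
}}

```text
t: 39.37
position: [652.1, 134.0, 157.3]
eef_rot: [[0.074, 0.001, 0.997], [-0.997, 0.0, 0.074], [-0.0, -1.0, 0.001]]
ft_force: [1.2, -0.1, -1.3]
grip_width: 11.5
```

>>> {"api": "jog_arm", "payload": {
  "plan": "0 -0.02 0 0 0 0; 0 -0.03 0 0 0 0; 0 -0.03 0 0 0 0; 0 -0.03 0 0 0 0; 0 -0.010 0 0 0 0; 0 0 0 0 0 0; 0 0 -0.020 0 0 0; 0 0 -0.035 0 0 0"
}}

```text
t: 40.03
position: [602.0, 128.3, 277.1]
eef_rot: [[0.07, 0.004, 0.998], [-0.998, 0.003, 0.07], [-0.003, -1.0, 0.004]]
ft_force: [-0.3, -0.5, -0.9]
grip_width: 11.1
```

>>> {"api": "jog_arm", "payload": {
  "plan": "0 0 -0.035 0 0.006 0; -0.025 0 -0.022 0 0.006 0; -0.025 0 -0.022 0 0.006 0; -0.025 0 -0.020 0 0.006 0; -0.025 0 -0.014 0 0.006 0; -0.020 0 -0.005 0 0.006 0; 0 0 0 0 0 0; 0 0 0 0 0 0"
}}

```text
t: 40.7
position: [462.4, 238.9, 264.6]
eef_rot: [[0.029, -0.01, 1.0], [-1.0, -0.007, 0.029], [0.006, -1.0, -0.011]]
ft_force: [-1.6, -0.3, -1.9]
grip_width: 11.6
```

```bash
python3 - <<'E'
from rim import *
c=cam('wrist');rim(cloud(c),'S',(490.5,250.4,.04))
E
python3 go.py 462,249,250,.038
```

```text
S n 1029 brange -62.0 70.0 z 104.6 front a pct [-49.9 -41.1 -38.1] line [ 2.50000e-02 -4.17261e+01] all b [-80.4  83.2] all a [-52.5  46. ]
 wall mid at b=0: [448.8 248.7] yaw 0.015
40.75 [462.3 239.  264.6] 11.6
-0.0101 0.0145 0.0002 0.011 -0.009 0.006
```

>>> {"api": "jog_arm", "payload": {
  "plan": "-0.011 0.003 0 0.011 -0.009 0.006; 0 0 0 0 0 0; 0 0.015 0 0 0 0; 0 0.022 0 0 0 0; 0 0.022 0 0 0 0; 0 0.015 0 0 0 0; 0 0 0 0 0 0; 0 0 0 0 0 0"
}}

```text
t: 41.42
position: [465.9, 245.7, 181.6]
eef_rot: [[0.03, 0.0, 1.0], [-1.0, 0.0, 0.03], [-0.0, -1.0, 0.0]]
ft_force: [-0.3, 0.5, -0.7]
grip_width: 11.7
```

```bash
python3 go.py 461,249,145,.038
```

```text
41.4167 [465.9 245.7 181.6] 11.7
-0.0034 0.0366 -0.0048 -0 -0.008 -0
```

>>> {"api": "jog_arm", "payload": {
  "plan": "-0.003 0.002 -0.005 0 -0.008 0; 0 0.003 0 0 0 0; 0 0.012 0 0 0 0; 0 0.010 0 0 0 0; 0 0.005 0 0 0 0; 0 0 0 0 0 0; 0 0 0 0 0 0"
}}

```text
t: 42.0
position: [462.4, 249.0, 149.2]
eef_rot: [[0.037, 0.004, 0.999], [-0.999, 0.002, 0.037], [-0.002, -1.0, 0.004]]
ft_force: [-0.3, 0.5, -0.3]
grip_width: 11.3
```

```bash
python3 go.py 461,249,122,.038
```

```text
42.0 [462.4 249.  149.2] 11.3
-0 0.0272 -0.0015 -0.004 -0.001 -0.002
```

>>> {"api": "jog_arm", "payload": {
  "plan": "0 0.007 -0.0015 -0.004 0 -0.002; 0 0.008 0 0 0 0; 0 0.007 0 0 0 0; 0 0 0 0 0 0; 0 0.003 -0.001 0 0 0; 0 0.003 0 0 0 0; 0 0 0 0 0 0; 0 0 0 0 0 0"
}}

```text
t: 42.67
position: [461.3, 250.8, 122.9]
eef_rot: [[0.037, 0.005, 0.999], [-0.999, -0.0, 0.037], [0.0, -1.0, 0.005]]
ft_force: [0.0, -0.2, -2.0]
grip_width: 11.7
```

>>> {"api": "jog_arm", "payload": {
  "plan": "0 0.002 -0.004 -0.004 0 0; 0 0 -0.002 0 0 0; 0 0.002 -0.001 0 0 0; 0 0 0 0 0 0; 0 0 0 0 0 0"
}}

```text
t: 43.08
position: [456.7, 251.4, 122.2]
eef_rot: [[0.036, 0.008, 0.999], [-0.999, 0.001, 0.036], [-0.001, -1.0, 0.008]]
ft_force: [0.1, -0.3, -1.5]
grip_width: 11.3
```

Good; release and rise to look, then travel to the last rasp.

>>> {"api": "jog_arm", "payload": {
  "plan": "0 0.002 -0.001 -0.004 0 0; 0 0 0 0 0 0; 0 0 0 0 0 0; 0 0 0 0 0 0; 0 -0.010 0 0 0 0; 0 -0.025 0 0 0 0; 0 -0.038 0 0 0 0; 0 -0.038 0 0 0 0",
  "fingers": 100
}}

```text
t: 43.75
position: [449.9, 248.3, 226.5]
eef_rot: [[0.038, -0.014, 0.999], [-0.999, -0.005, 0.038], [0.004, -1.0, -0.015]]
ft_force: [0.7, -0.7, -0.2]
grip_width: 52.0
```

>>> {"api": "jog_arm", "payload": {
  "plan": "0 -0.035 0.0 0 0 0; -0.01 -0.020 0 0 0 0; 0 0 0 0 0 0; 0 0 0 0 0 0"
}}

```text
t: 44.08
position: [451.4, 261.4, 294.6]
eef_rot: [[0.039, -0.004, 0.999], [-0.999, 0.001, 0.039], [-0.001, -1.0, -0.004]]
ft_force: [-0.0, -0.5, 0.2]
grip_width: 52.1
```

```bash
python3 chk.py S 457 251 158 .038 w9
python3 go.py 655,76,285,.075
```

```text
S n 788 brange -70.0 70.0 z 104.8 front a pct [-52.4 -41.2 -32.7] line [ 1.00000e-02 -4.13321e+01] all b [-80.5  83.7] all a [-53.5  46.1]
 wall mid at b=0: [449.2 248.7] yaw 0.03
1 bbox [280 204  15  22] rect [457.7 249.8] [11.3 16.6] 2.4 z 158.5 rgb [78. 73. 70.] n 318
2 bbox [281 257  14  22] rect [460.3 202.7] [11. 16.] 2.3 z 158.3 rgb [77. 72. 69.] n 293
40 48 10 a [-4.1 -1.4  2.2] b [ 9.9 12.7]
48 56 11 a [-4.1 -0.9  2.4] b [ 9.4 12.9]
56 64 20 a [-4.1 -4.1  1.6] b [-1.6 12.8]
64 72 9 a [-3.1 -1.   2.9] b [ 9.6 12.8]
72 80 48 a [-3.1 -0.1  3. ] b [ 6.6 12.8]
80 88 17 a [-23.  -17.9   3.4] b [5.5 6.9]
88 96 29 a [-23.6  -3.1   3.6] b [5.5 7. ]
96 104 40 a [-23.   -5.6   3.3] b [-9.2 13.4]
104 112 405 a [-23.5 -12.5  -1.5] b [-11.   11.3]
112 120 44 a [-22.8  -9.7   3.8] b [-6.2  6.9]
120 128 27 a [-5.   0.3  5.6] b [6. 7.]
128 136 28 a [-5.   0.6  6.2] b [5.2 7.1]
136 144 35 a [-5.   0.1  5.2] b [5.9 7. ]
144 152 33 a [-5.   0.8  5.9] b [5.8 7. ]
152 160 296 a [-5.   0.7  6.3] b [-8.9  6.8]
44.1333 [451.3 261.8 294.5] 51.9
0.0277 0.0012 0.028 0.001 -0.005 -0; 0.0278 0.0012 0.0279 0 -0.005 -0; 0.028 0.0013 0.0277 0.001 -0.005 -0; 0.0281 0.0013 0.0276 0 -0.005 -0; 0.0282 0.0013 0.0275 0.001 -0.005 -0.001; 0.0284 0.0013 0.0273 0 -0.005 -0; 0.0285 0.0013 0.0272 0.001 -0.005 -0.001
```

>>> {"api": "jog_arm", "payload": {
  "plan": "0.028 0.001 0.028 0 -0.005 0; 0.028 0.001 0.028 0 -0.005 0; 0.028 0.001 0.028 0 -0.005 0; 0.028 0.001 0.028 0 -0.005 0; 0.028 0.001 0.0275 0 -0.005 0; 0.027 0.001 0.027 0 -0.005 0; 0.018 0 0.018 0 -0.005 0; 0 0 0 0 0 0",
  "fingers": 60
}}

```text
t: 44.8
position: [648.4, 79.4, 276.6]
eef_rot: [[0.087, -0.017, 0.996], [-0.996, -0.004, 0.087], [0.003, -1.0, -0.017]]
ft_force: [-0.6, -0.2, -0.6]
grip_width: 65.2
```

>>> {"api": "jog_arm", "payload": {
  "plan": "0 0 0 0 0 0; 0 0 0 0 0 0"
}}

```text
t: 44.97
position: [647.8, 77.2, 272.3]
eef_rot: [[0.084, -0.023, 0.996], [-0.996, -0.004, 0.084], [0.002, -1.0, -0.023]]
ft_force: [-1.1, -0.5, -0.3]
grip_width: 65.3
```

```bash
python3 rk.py
python3 go.py 656.5,76.4,260,.075
```

```text
1 bbox [285 211  19  27] rect [655.7  76. ] [11.7 16.3] 4.7 z 193.6 rgb [76. 71. 68.] n 472
45.0167 [647.3  77.8 272.4] 64.9
0.0022 0.0122 0.0093 0.023 0.01 0.002
```

>>> {"api": "jog_arm", "payload": {
  "plan": "0.001 0.002 0.008 0.023 0.008 0.002; 0 0.010 0 0 0 0; 0 0.020 0 0 0 0; 0 0.022 0 0 0 0; 0 0.020 0 0 0 0; 0 0.006 0 0 0 0; 0 0 0 0 0 0; 0 0 0 0 0 0"
}}

```text
t: 45.68
position: [647.6, 87.5, 189.1]
eef_rot: [[0.093, -0.003, 0.996], [-0.996, 0.001, 0.093], [-0.001, -1.0, -0.003]]
ft_force: [1.0, 0.8, 0.5]
grip_width: 65.3
```

```bash
python3 go.py 656.5,76.2,157,.075
```

```text
45.6833 [647.6  87.5 189.1] 65.3
0.0122 0.032 0.0079 0.003 0.018 -0.001
```

>>> {"api": "jog_arm", "payload": {
  "plan": "0.0115 0.002 0.007 0.003 0.018 -0.001; 0 0.003 0 0 0 0; 0 0.012 0 0 0 0; 0 0.010 0 0 0 0; 0 0.004 0 0 0 0; 0 0 0 0 0 0; 0 0 0 0 0 0"
}}

```text
t: 46.27
position: [658.0, 76.2, 158.6]
eef_rot: [[0.073, 0.005, 0.997], [-0.997, 0.001, 0.073], [-0.0, -1.0, 0.005]]
ft_force: [-1.0, 0.7, -0.7]
grip_width: 65.2
```

```bash
python3 go.py 656.5,76.2,157,.075
```

```text
46.2667 [658.   76.2 158.6] 65.2
-0.0001 0.0016 -0.0015 -0.005 -0.002 -0
```

>>> {"api": "jog_arm", "payload": {
  "plan": "0 0.001 -0.0015 -0.005 0 0; 0 0 0 0 0 0; 0 0.001 0 0 0 0; 0 0 0 0 0 0; 0 0 0 0 0 0; 0 0 0 0 0 0; 0 0 0 0 0 0; 0 0 0 0 0 0",
  "fingers": 255,
  "newtons": 40
}}

```text
t: 46.93
position: [656.6, 76.7, 157.4]
eef_rot: [[0.073, 0.001, 0.997], [-0.997, 0.001, 0.073], [-0.001, -1.0, 0.001]]
ft_force: [0.9, -0.4, -0.4]
grip_width: 11.6
```

>>> {"api": "jog_arm", "payload": {
  "plan": "0 -0.02 0 0 0 0; 0 -0.035 0 0 0 0; 0 -0.035 0 0 0 0; 0 -0.035 0 0 0 0; 0 -0.030 0 0 0 0; 0 -0.005 0 0 0 0; 0 0 -0.020 0 0 0; 0 0 -0.035 0 0 0"
}}

```text
t: 47.6
position: [606.5, 71.9, 321.4]
eef_rot: [[0.071, 0.006, 0.997], [-0.997, 0.005, 0.071], [-0.005, -1.0, 0.006]]
ft_force: [-0.9, -0.0, 0.2]
grip_width: 11.2
```

>>> {"api": "jog_arm", "payload": {
  "plan": "0 0 -0.035 0 0.006 0; -0.033 -0.002 -0.018 0 0.006 0; -0.035 -0.002 -0.018 0 0.006 0; -0.035 -0.002 -0.017 0 0.006 0; -0.035 -0.002 -0.015 0 0.006 0; -0.035 0 -0.011 0 0.006 0; -0.033 0 -0.004 0 0 0; 0 0 0 0 0 0"
}}

```text
t: 48.27
position: [468.0, 272.3, 327.0]
eef_rot: [[0.022, 0.006, 1.0], [-1.0, -0.001, 0.022], [0.001, -1.0, 0.005]]
ft_force: [-1.0, 0.2, -0.5]
grip_width: 11.7
```

>>> {"api": "jog_arm", "payload": {
  "plan": "0 0 0 0 0 0; 0 0 0 0 0 0"
}}

```text
t: 48.43
position: [466.4, 274.4, 326.4]
eef_rot: [[0.028, 0.005, 1.0], [-1.0, -0.001, 0.028], [0.001, -1.0, 0.005]]
ft_force: [0.2, -0.5, -0.2]
grip_width: 11.5
```

```bash
python3 - <<'E'
from rim import *
c=cam('wrist');rim(cloud(c),'S',(490.5,250.4,.04))
E
python3 go.py 460,297,260,.038
```

```text
S n 594 brange -46.0 70.0 z 104.8 front a pct [-53.2 -41.1 -33.7] line [ 2.13000e-02 -4.18777e+01] all b [-80.1  83.6] all a [-54.3  46.1]
 wall mid at b=0: [448.7 248.7] yaw 0.0187
48.4833 [466.8 273.6 326.3] 11.4
-0.0118 0.0331 -0.0032 -0.002 -0.006 0.001; -0.0118 0.0331 -0.0031 -0.003 -0.005 0.001
```

>>> {"api": "jog_arm", "payload": {
  "plan": "-0.012 0 -0.003 -0.002 -0.006 0.001; -0.012 0 -0.003 -0.002 -0.005 0.001; 0 0 0 0 0 0; 0 0.020 0 0 0 0; 0 0.028 0 0 0 0; 0 0.028 0 0 0 0; 0 0.020 0 0 0 0; 0 0 0 0 0 0"
}}

```text
t: 49.15
position: [463.8, 296.3, 227.5]
eef_rot: [[0.029, 0.004, 1.0], [-1.0, 0.001, 0.029], [-0.001, -1.0, 0.004]]
ft_force: [-0.5, -0.9, -0.1]
grip_width: 11.5
```

>>> {"api": "jog_arm", "payload": {
  "plan": "0 0 0 0 0 0; 0 0 0 0 0 0"
}}

```text
t: 49.32
position: [464.0, 296.0, 227.7]
eef_rot: [[0.029, 0.002, 1.0], [-1.0, 0.001, 0.029], [-0.001, -1.0, 0.002]]
ft_force: [1.1, -0.4, -0.3]
grip_width: 11.6
```

```bash
python3 go.py 459,297,180,.038
```

```text
49.3167 [464.  296.  227.7] 11.6
-0.0006 0.0239 -0.0025 -0.001 -0.005 -0; -0.0005 0.0238 -0.0025 -0.001 -0.004 -0.001
```

>>> {"api": "jog_arm", "payload": {
  "plan": "-0.001 0.010 -0.005 -0.001 -0.009 0; 0 0.015 0 0 0 0; 0 0.020 0 0 0 0; 0 0.015 0 0 0 0; 0 0.010 0 0 0 0; 0 0.006 0 0 0 0; 0 0 0 0 0 0; 0 0 0 0 0 0"
}}

```text
t: 49.98
position: [461.8, 300.8, 155.4]
eef_rot: [[0.039, 0.012, 0.999], [-0.999, 0.008, 0.039], [-0.007, -1.0, 0.013]]
ft_force: [0.1, 0.3, 0.3]
grip_width: 11.4
```

```bash
python3 go.py 459,297,122,.038
```

```text
49.9833 [461.8 300.8 155.4] 11.4
0.004 0.0333 -0.0034 -0.013 0.001 -0.007
```

>>> {"api": "jog_arm", "payload": {
  "plan": "0.004 0.003 -0.0035 -0.013 0 -0.007; 0 0.006 0 0 0 0; 0 0.009 0 0 0 0; 0 0.008 0 0 0 0; 0 0.003 0 0 0 0; 0 0 0 0 0 0; 0 0.002 0 0 0 0; 0 0 0 0 0 0"
}}

```text
t: 50.65
position: [459.3, 297.1, 123.2]
eef_rot: [[0.039, 0.001, 0.999], [-0.999, 0.001, 0.039], [-0.001, -1.0, 0.001]]
ft_force: [-0.9, -0.1, -1.7]
grip_width: 11.6
```

```bash
python3 go.py 459,297,122,.038
```

```text
50.65 [459.3 297.1 123.2] 11.6
0.0001 0.0012 -0.0003 -0.001 0.001 -0.001
```

Pull to the wall (target x ≈ 454.5), then release and rise straight up.

>>> {"api": "jog_arm", "payload": {
  "plan": "0 0.001 -0.003 0 0 0; 0 0.001 -0.002 0 0 0; 0 0.002 -0.001 0 0 0; 0 0 0 0 0 0; 0 0 0 0 0 0"
}}

```text
t: 51.07
position: [456.8, 297.5, 123.5]
eef_rot: [[0.037, 0.011, 0.999], [-0.999, 0.003, 0.037], [-0.002, -1.0, 0.011]]
ft_force: [0.1, 0.1, -1.1]
grip_width: 10.9
```

>>> {"api": "jog_arm", "payload": {
  "plan": "0 0.001 0 0 0 0; 0 0 0 0 0 0; 0 0 0 0 0 0; 0 0 0 0 0 0; 0 -0.010 0 0 0 0; 0 -0.025 0 0 0 0; 0 -0.038 0 0 0 0; 0 -0.038 0 0 0 0",
  "fingers": 100
}}

```text
t: 51.73
position: [450.9, 294.7, 230.4]
eef_rot: [[0.04, -0.004, 0.999], [-0.999, -0.004, 0.04], [0.003, -1.0, -0.004]]
ft_force: [0.9, 0.6, 0.8]
grip_width: 51.9
```

>>> {"api": "jog_arm", "payload": {
  "plan": "0 -0.035 0.0 0 0 0; 0.02 -0.020 0 0 0 0; 0 0 0 0 0 0; 0 0 0 0 0 0"
}}

```text
t: 52.07
position: [452.4, 278.1, 298.6]
eef_rot: [[0.043, 0.006, 0.999], [-0.999, 0.004, 0.043], [-0.003, -1.0, 0.006]]
ft_force: [-0.7, -0.1, -0.3]
grip_width: 51.9
```

```bash
python3 chk.py S 455 297 158 .038 w10
```

```text
S n 726 brange -70.0 70.0 z 104.9 front a pct [-53.8 -41.5 -31.7] line [ 8.60000e-03 -4.16546e+01] all b [-81.6  83.4] all a [-54.6  46.1]
 wall mid at b=0: [448.9 248.7] yaw 0.0314
1 bbox [280 166  16  22] rect [459.5 297.2] [15.5 12. ] 89.2 z 158.3 rgb [79. 74. 71.] n 323
2 bbox [276 222  15  21] rect [457.7 250.5] [11.7 15.6] 2.3 z 158.5 rgb [77. 72. 69.] n 302
3 bbox [277 274  14  21] rect [460.3 202.4] [11.3 16.1] 2.3 z 158.4 rgb [76. 72. 68.] n 285
48 56 13 a [-3.1 -3.1  0.7] b [ 2.4 13.9]
72 80 42 a [-2.2  0.8  3.9] b [ 6.7 13.5]
80 88 15 a [-21.5   0.8   5.3] b [ 7.8 10.9]
88 96 14 a [-21.2  -0.8   5.1] b [7.7 8.1]
96 104 30 a [-20.4  -6.5   5.5] b [-13.   13.3]
104 112 406 a [-20.6  -9.7  -0.6] b [-11.8  11.6]
112 120 49 a [-20.2 -11.5   5.3] b [-7.2  8. ]
120 128 15 a [-2.4  1.9  7.8] b [6.4 8. ]
128 136 30 a [-2.4 -2.   8. ] b [-5.1  7.9]
136 144 25 a [-1.7  3.3  8.5] b [6.8 8.1]
144 152 19 a [-1.7  1.5  8.3] b [3.6 8. ]
152 160 311 a [-1.7  4.5 10.1] b [-7.4  7.7]
```

View pics/w10.png

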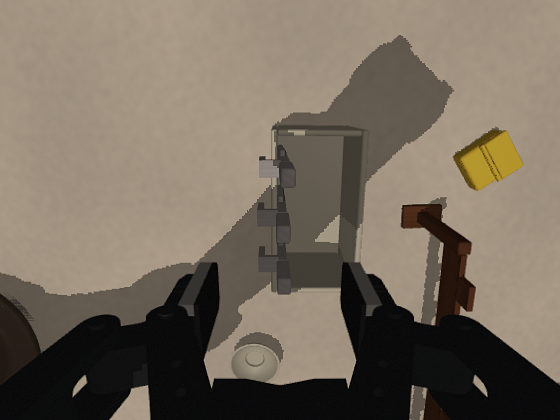

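Three rasps hang over the small box's front rim, hooks at (268,167), (266,214) and (267,260). Final check from the fixed cameras, handing in if it holds.

```bash
python3 - <<'E'
from tools import *
ok=0
for n in('top','side'):
    c=cam(n);P=cloud(c);z=P[...,2]
    cnt=[]
    for y in(-277,-209,-141):
        m=(abs(P[...,0]-433)<16)&(abs(P[...,1]-y)<14)&(z>150)&(z<176);cnt.append((int(m.sum()),round(float(np.percentile(z[m],90)),1) if m.sum() else None,np.round(np.median(P[m],0)[:2],0) if m.sum() else None))
    print(n,cnt)
    r=(abs(P[...,0]-655)<25)&(P[...,1]>-110)&(P[...,1]<200)&(z>160)&(z<200);print('left on rack px',r.sum())
    save(n+'_end.png',c['pixels'])
    if all(k[0]>4 and k[1]>162 and k[1]<173 for k in cnt): ok+=1
print('ok',ok,sensors.read_state()['t'])
if ok: print(ticket.job_done())
E
```

```text
top [(40, 171.8, array([ 436., -277.])), (39, 170.2, array([ 433., -209.])), (36, 170.8, array([ 431., -140.]))]
left on rack px 0
side [(31, 168.8, array([ 436., -273.])), (37, 169.5, array([ 433., -206.])), (41, 169.6, array([ 431., -138.]))]
left on rack px 0
ok 2 52.2167
the job is handed in; nothing more can be done
None
```

I cleared the rack and handed the job in at about 52 s of robot time. The three brushes hang on the front rim of the large box (y ≈ -277, -209, -141), and the three rasps hang on the front rim of the small box (y ≈ 202, 250, 297).

- **Seating:** In the last wrist views the handle tops were at 168–169 mm on the large box and 158–159 mm on the small one. Seated hooks would put them at 169 and 159 mm.
- **Lean:** The first brush leaned about 5° after its first release, so I gripped it again and moved it closer to the wall. It ended at about 2°. The last rasp leans about 2–3°. The other four measured upright.
- **Final check:** The top and side cameras both found all three brushes in place and nothing left on the rack. They read the brush tops at 169–172 mm, which is within their calibration. The rasps were last checked with the wrist camera just before that.
- **Not settled:** The middle brush's x reading differed by 4 mm between two wrist views. The final fixed views put it at 433 mm, between the two. I did not check the bystanders' positions, but the forces I read after each move stayed within about 2.5 N, and I noticed neither box being knocked.

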